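# Pack and lock the slide specimen carrier

### The job

Pack the specimen carrier for dispatch: swing both orange turnbuttons fully clear of its opening, then lay the blue cold block flat on the bottom, then every green cassette that is on the bench (in any order) on top of it, then the red urgent cassette on top of those, each lying flat in the cavity. Then set the lid fully home on the carrier and turn both turnbuttons right inward over it to lock it, leaving the yellow tip box and the amber jar where they stand.

Things in the scene. Friction and masses are not known exactly. Their poses are not given: they have to be found in the camera images.
- carrier: specimen carrier of bare aluminium, fixed to the bench: base plate 176 (x) x 78 (y) x 8 mm, and at each end a solid block 30 mm thick (x) and 64 wide, centred 65 mm from the middle, tops 96 mm above the bench. Between the blocks is the cavity, open at the top. Parts are lowered in from above, long side along the carrier x, lying flat on one another. Origin at the centre of its underside, z up.
- carrier_floor (a point): centre of the cavity floor, 8 mm above the bench; axes as the carrier. Cavity 100 (x) x 56 (y) x 88 (deep) mm; its two long sides (+y, -y) are open for fingers except for upright corner guides, 8 mm wide (x) and 4 mm thick, at each end of each side. The rim that the lid plate lies on is 88 mm above this point.
- near_button (a joint): turnbutton on top of the end block at the carrier -x end (nearer the robot): 0 = its bar points along carrier +y, clear of cavity and lid; 1.57 = it points inward (carrier +x), over the cavity or lid. Stops at both; seen from above it closes clockwise. Stays where it is left (friction 0.04 N m).
- near_pivot (a point): the near turnbutton axis (vertical), 66 mm from the carrier centre towards -x, at mid-height of the bar, 112 mm above the bench. The bar is orange, 10 mm wide, 16 tall (underside 104 mm above the bench, 2 mm above a seated lid plate), from 8 mm behind the axis to 34 mm past it along this point own +y. It can be pinched from above or pushed.
- near_tip (a point): free end of the near turnbutton bar, 34 mm from its pivot
- far_button (a joint): the same turnbutton at the carrier +x end (farther from the robot): 0 = bar along carrier +y, clear; 1.57 = inward (carrier -x), over the cavity or lid; seen from above it closes counter-clockwise.
- far_pivot (a point): the far turnbutton axis, 66 mm from the carrier centre towards +x; bar as for the near one, along this point own +y
- far_tip (a point): free end of the far turnbutton bar, 34 mm from its pivot
- cold_block: hard blue cold block with white stripes on top, 96 (x) x 52 (y) x 30 (z) mm, about 200 g; origin at the centre of its underside, z up
- routine_a: green (routine) slide cassette, a closed flat box 96 (x) x 52 (y) x 13 (z) mm, about 70 g, with a white label on top; origin at the centre of its underside, z up. Either end may face either way. One to three green ones are there; None if absent.
- routine_b: green (routine) slide cassette, a closed flat box 96 (x) x 52 (y) x 13 (z) mm, about 70 g, with a white label on top; origin at the centre of its underside, z up. Either end may face either way. One to three green ones are there; None if absent.
- routine_c: green (routine) slide cassette, a closed flat box 96 (x) x 52 (y) x 13 (z) mm, about 70 g, with a white label on top; origin at the centre of its underside, z up. Either end may face either way. One to three green ones are there; None if absent.
- urgent: red (urgent) slide cassette, a closed flat box 96 (x) x 52 (y) x 13 (z) mm, about 70 g, with a white label on top; origin at the centre of its underside, z up. Either end may face either way.
- lid: loose carrier lid, about 150 g: grey plate 112 (x) x 62 (y) x 6 mm over a grey plug 96 x 52 x 5 mm that drops into the cavity; on top a centred black upright grip 36 (x) x 12 (y) x 24 (tall) mm, its top 35 mm above the underside. Origin at the centre of the plug underside, z up; seated, it is 83 mm above the cavity floor.
- tip_box: bystander: yellow pipette tip box 80 x 56 x 39 mm, origin under its centre
- jar: bystander: small amber jar, 52 mm across, 55 mm tall, origin under its centre
Things that resemble listed ones, but are neither listed nor needed, are in the scene too. Leave any purple look-alike of the routine_c alone. What is shaped like the carrier but purple is not meant.

How it is judged:
By the outcome, as a careful person would: the job done as asked, in the order asked, and still so for the second after the job is handed in, with the robot touching nothing.
Of routine_a, routine_b, routine_c only 1 to 3 are there at a start; the rules pass over those that are not, and their reading is None.
At some moment in a run one of routine_a, routine_b, routine_c, urgent, cold_block, lid may be knocked a few centimetres aside while the robot is not near it.
Once in a run the grip may slacken for a moment while it holds something.
It also fails if it takes over 210 s, if anything falls off the work surface, if the arm or the gripper's body presses on something with over 40 N, if the wrist force passes 120 N, or if a joint passes its speed limit or range.

### The arm

A 6-joint arm with a two-finger parallel gripper is mounted at the origin on the work surface. World frame = base frame: x ahead of the robot, y to its left, z up, the work surface at z = 0. Lengths are in m, angles in rad, forces in N, time in s.
With the tool pointing down it reaches from about 0.25 to 0.725 m from the base axis. Payload 4 kg.
Tool frame: the origin (TCP) lies between the finger pads; the fingertips stand 17 mm ahead of it and the grasp point (between the pads) lies 2 mm behind it; z points along the fingers, x is the direction in which the jaws open and shut, and the axes are right-handed (so a half turn about z gives the same grasp; the last joint's range is limited). The gripper opens to 85 mm and grips with 20 to 120 N. Pads are 22 mm wide; open, the fingers measure 114 mm over their backs; the gripper's body (76 mm by 85 mm) begins 54 mm behind the grasp point. The pads swing forward as they close: fully open they stand 13 mm farther back than shut.
Start: joints at [1.257, 0.241, 0.005, 1.335, 0, 1.571], TCP at [0.154, 0.476, 0.248] pointing down, gripper open.
Joint ranges: [-2.72, 2.72], [-1.05, 1.87], [-1.09, 1.28], [-1.99, 2.15], [-1.42, 1.44], [-3.14, 3.14]. Speed limits (rad/s): [2.79, 2.79, 3.14, 3.14, 3.14, 3.14].

### API

Orientations are given as a unit quaternion [x, y, z, w].
In Python, from workcell import telemetry, cams, workorder gives the robot as it stands. The module is installed in compiled form; this text tells all that it offers.
- The arm moves only by the tool apply_moves, never from a script. Its argument "moves" is a list that holds one entry, the list of rows, each a list of 4 numbers: the shift along the tool's x, y, z in mm, then the turn about the tool's z in degrees. A call has exactly 10 rows; each row shifts and turns the pose as measured when the row begins, along the tool's axes as they then stand; what a row does not reach is not made up. A row lasts 1/10 s, in which the tool goes at most 50 mm and 8.59 degrees, less where a joint would pass 70% of its speed; a pose out of reach is approached as far as the arm can. A call with a gripper value outside its range is refused whole. "hand" is the gripper's target within -1 to 1 (fully open at 1, half-way at 0, shut at -1), set as the call begins (left out, the last holds). The fingers move at their own pace and stop on an object; the grip force is fixed at half the most. Time passes only in rows, so rows that do not move let the fingers close, or fill a call up. It gives the time, the measured TCP pose, the force and the opening at its end, in the units of the state.
- telemetry.get_obs(): the state, without advancing time (a new reading comes with each control period).
- cams.camera(name): name is "scene" or "top" or "wrist"; returns a dict with "color" (400x640x3 uint8, red, green, blue), "fovy" (degrees; the focal length in pixels is half the picture's height over the tangent of half this angle, whatever the lens; pixels are square), "cx", "cy" (the principal point, pixels), "camera_from_world" (4x4, takes a point from world to camera coordinates). Camera axes: x right, y down, z forward; pixel columns grow to the right and rows downward; lengths in m; the calibration is good to about 2 mm. A picture is of the moment at which its call begins. There is no depth.
- workorder.job_done(): hands the job in, once; it reports no verdict.
The state is a dict: "clock": time; "joint_pos": joint angles; "joint_vel": joint speeds; "tau": joint torques, N m; "eef_pos": TCP position; "tool_rot": TCP orientation; "ft_force": force on the tool from outside, world axes, zero at the start; "ft_torque": the same for the moment, N m; "grip_width": finger opening in m.
Only numpy, scipy, OpenCV 4.12 (cv2) and the standard library are available. Lean on these libraries where they do the work, as an engineer would, in place of code of your own. Each camera call takes 0.05 s, during which the arm holds its last target. There are 200 camera calls.

## Working session

There is one attempt and no reset: what is moved stays moved. The work goes in short steps, Python scripts to look and compute and a tool call to move; the robot and the scene stay as the last step left them, time stands still between calls to the robot, and variables do not carry over. Pictures are saved under pics/ and viewed, about 12 in all and at most 16, crops included, and the job is handed in when it is done.

Besides the shell and the picture viewer there is one more tool, called in YAML: its name, and indented under it one key for each argument. apply_moves: Moves the arm, as the interface text tells. Its arguments: {"type":"object","properties":{"moves":{"type":"array"},"hand":{"type":"number"}},"required":["moves"]}

```bash
mkdir -p pics; cat > h.py <<'E'
import numpy as np, cv2
from workcell import telemetry, cams, workorder
from scipy.spatial.transform import Rotation as R
def snap(n,f=None):
    c=cams.camera(n)
    if f: cv2.imwrite('pics/'+f,c['color'][:,:,::-1])
    return c
def pt(c,u,v,z):
    """pixel -> world at height z"""
    f=200/np.tan(np.radians(c['fovy'])/2); T=c['camera_from_world']
    Rm=T[:3,:3]; o=-Rm.T@T[:3,3]
    d=Rm.T@np.array([(u-c['cx'])/f,(v-c['cy'])/f,1]); return o+d*(z-o[2])/d[2]
def px(c,p):
    f=200/np.tan(np.radians(c['fovy'])/2); q=c['camera_from_world']@np.append(p,1)
    return q[:2]/q[2]*f+[c['cx'],c['cy']]
E
cat > a.py <<'E'
from h import *
for n in ['top','scene','wrist']:
    c=snap(n,n+'0.png'); T=c['camera_from_world']; print(n,c['fovy'],c['cx'],c['cy'],-T[:3,:3].T@T[:3,3])
    np.save(n+'.npy',c,allow_pickle=True)
o=telemetry.get_obs(); print(o); print(R.from_quat(o['tool_rot']).as_matrix().round(3))
E
python3 a.py
```

```text
top 56.52092199551015 321.7603440007731 199.06768694879366 [ 0.39482204 -0.00126203  1.10916043]
scene 53.74456417365712 319.7587430267364 197.8342360630811 [ 1.0148055  -0.36912811  0.65932948]
wrist 59.928392646706484 314.4485802286262 202.29278559325067 [0.07655753 0.50036177 0.37353528]
{'clock': 0.15, 'joint_pos': array([1.25699396e+00, 2.41255066e-01, 4.03910663e-03, 1.33519075e+00,
       2.72138679e-06, 1.57079339e+00]), 'joint_vel': array([ 0.00039403, -0.00148288,  0.00347234, -0.00089881, -0.0005701 ,
        0.00085258]), 'tau': array([-1.55931699e-03, -3.72634578e+01,  2.52638394e+01,  1.23583322e-02,
       -1.04729479e-04,  9.40923606e-07]), 'eef_pos': array([0.15420048, 0.47515974, 0.24761194]), 'tool_rot': array([ 8.08910968e-01,  5.87930606e-01, -6.52130574e-04,  4.72294829e-04]), 'ft_force': array([ 0.06762727, -0.73351789, -0.29576817]), 'ft_torque': array([-0.02996979, -0.03357616,  0.05132473]), 'grip_width': 0.08534034427930975}
[[ 0.309  0.951 -0.   ]
 [ 0.951 -0.309 -0.002]
 [-0.002 -0.    -1.   ]]
```

View pics/top0.png

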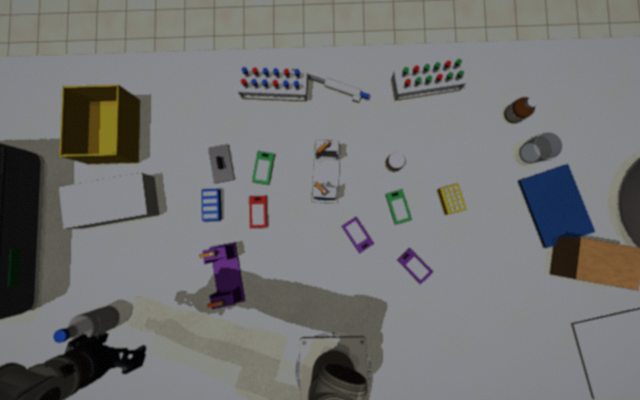

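View pics/scene0.png

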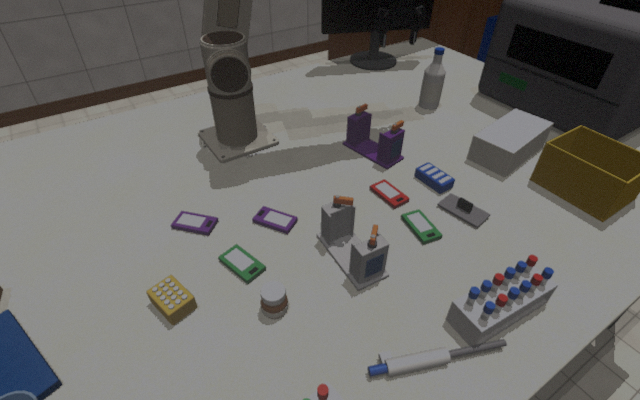

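```bash
python3 - <<'E'
import cv2
i=cv2.imread('pics/top0.png')
cv2.imwrite('pics/c1.png',cv2.resize(i[125:235,195:355],None,fx=5,fy=5,interpolation=cv2.INTER_CUBIC))
E
```

```text
(no output)
```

View pics/c1.png

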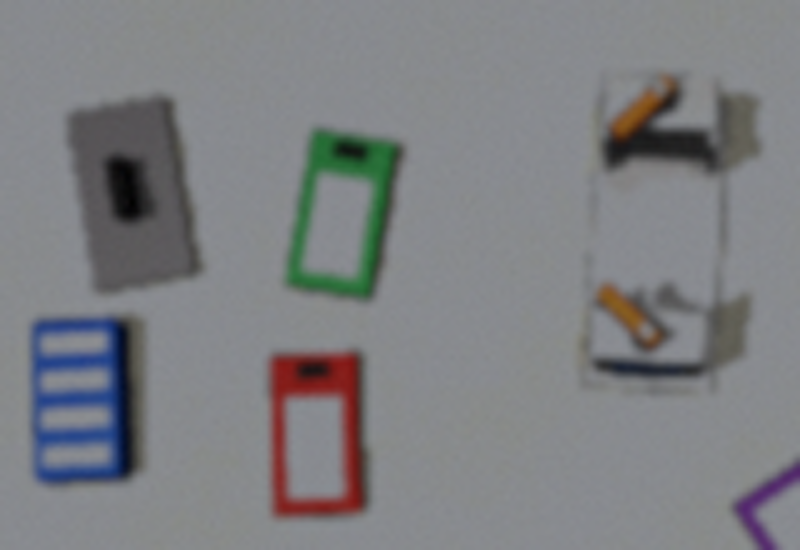

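```bash
cat > seg.py <<'E'
from h import *
def rect(c,mask,z,minA=40):
    """oriented rects of blobs on plane z: centre, yaw of the long side, sizes"""
    out=[]
    m=cv2.morphologyEx(mask.astype(np.uint8),cv2.MORPH_CLOSE,np.ones((7,7)))
    for k in cv2.findContours(m,cv2.RETR_EXTERNAL,cv2.CHAIN_APPROX_NONE)[0]:
        if cv2.contourArea(k)<minA: continue
        w=np.array([pt(c,u,v,z)[:2] for u,v in k[:,0]],np.float32)*1000
        (cx,cy),(a,b),t=cv2.minAreaRect(w)
        if a<b: a,b,t=b,a,t+90
        out.append((round(cx),round(cy),round(a),round(b),round((t+90)%180-90,1),tuple(k[:,0].mean(0).round())))
    return out
def masks(c):
    h=cv2.cvtColor(cv2.GaussianBlur(c['color'],(3,3),0),cv2.COLOR_RGB2HSV).astype(int); H,S,V=h[...,0],h[...,1],h[...,2]
    return dict(green=(abs(H-65)<18)&(S>110)&(V>40),red=((H<5)|(H>174))&(S>130),blue=(abs(H-112)<12)&(S>120),
      orange=(abs(H-13)<7)&(S>120))
Z=dict(green=.013,red=.013,blue=.03,orange=.12)
E
python3 - <<'E'
from seg import *
c=np.load('top.npy',allow_pickle=True).item()
M=masks(c)
for k in M:
  for r in rect(c,M[k],Z[k],20 if k=='orange' else 80): print(k,r)
f=lambda x,y:(x/5+195,y/5+125)
for n,p,z in [('baseBL',(583,388),.004),('baseBR',(714,388),.004),('blkTL',(605,72),.096),('blkTR',(720,75),.096),('blkNearBL',(595,362),.096),('blkNearBR',(705,372),.096),
 ('lid1',(68,113),.011),('lid2',(172,97),.011),('lid3',(200,270),.011),('lid4',(98,290),.011),('farA',(610,135),.12),('farB',(675,85),.12),('nearTip',(605,290),.12),('nearB',(655,340),.12)]:
  print(n,(pt(c,*f(*p),z)*1000).round())
E
```

```text
green (466, -203, 90, 48, 15.3, (np.float64(398.0), np.float64(208.0)))
green (593, 195, 90, 48, -10.5, (np.float64(265.0), np.float64(168.0)))
red (461, 211, 92, 48, -0.3, (np.float64(258.0), np.float64(211.0)))
blue (117, 777, 41, 31, 89.1, (np.float64(61.0), np.float64(335.0)))
blue (483, 346, 92, 53, 0.4, (np.float64(211.0), np.float64(205.0)))
blue (457, -650, 204, 148, 17.1, (np.float64(556.0), np.float64(206.0)))
blue (865, 184, 82, 41, -47.6, (np.float64(265.0), np.float64(77.0)))
orange (74, 658, 69, 23, 42.8, (np.float64(80.0), np.float64(362.0)))
orange (216, 306, 41, 9, -74.2, (np.float64(215.0), np.float64(304.0)))
orange (344, 325, 41, 7, -78.8, (np.float64(208.0), np.float64(254.0)))
orange (305, -689, 224, 105, 78.7, (np.float64(598.0), np.float64(262.0)))
orange (622, 15, 31, 12, -46.9, (np.float64(322.0), np.float64(148.0)))
orange (716, -525, 48, 46, 34.3, (np.float64(522.0), np.float64(108.0)))
baseBL [484.  52.   4.]
baseBR [482. -26.   4.]
blkTL [652.  32.  96.]
blkTR [649. -32.  96.]
blkNearBL [491.  41.  96.]
blkNearBR [484. -19.  96.]
lid1 [658. 360.  11.]
lid2 [666. 297.  11.]
lid3 [560. 280.  11.]
lid4 [549. 341.  11.]
farA [611.  29. 120.]
farB [638.  -7. 120.]
nearTip [527.  34. 120.]
nearB [500.   7. 120.]
```

apply_moves:
  moves:
    - [[0,0,0,-7.25],[0,0,0,-7.25],[-35,35,0,0],[-35,35,0,0],[-35,35,0,0],[-35,35,0,0],[-35,35,0,0],[-35,35,0,0],[-35,35,0,0],[-35,35,0,0]]
  hand: -1

```text
clock: 1.15
eef_pos: [0.4218, 0.1809, 0.2447]
tool_rot: [0.719, 0.695, -0.002, 0.0]
ft_force: [0.5, 0.8, -0.8]
grip_width: 0.0
```

apply_moves:
  moves:
    - [[-35,35,0,0],[-35,35,0,0],[-35,35,0,0],[-20,20,0,0],[-10,10,0,0],[0,0,0,0],[0,0,0,0],[0,0,0,0],[0,0,0,0],[0,0,0,0]]

```text
clock: 2.15
eef_pos: [0.5523, 0.0367, 0.242]
tool_rot: [0.72, 0.694, -0.004, -0.002]
ft_force: [0.7, 0.4, -0.0]
grip_width: 0.0002
```

```bash
cat > look.py <<'E'
import sys
from h import *
n=sys.argv[1]
c=snap('wrist',n+'.png'); np.save('wrist.npy',c,allow_pickle=True)
o=telemetry.get_obs(); r=R.from_quat(o['tool_rot']).as_matrix()
print(o['clock'],(o['eef_pos']*1000).round(1),'yawx',np.degrees(np.arctan2(r[1,0],r[0,0])).round(2),'tilt',r[:2,2].round(3),o['ft_force'].round(1),o['grip_width'].round(4))
E
python3 look.py w1; python3 -c "
import numpy as np;c=np.load('wrist.npy',allow_pickle=True).item();print(c['camera_from_world'].round(3))"
```

```text
[[ 0.038  0.999 -0.002 -0.057]
 [ 0.95  -0.036  0.309 -0.561]
 [ 0.309 -0.014 -0.951  0.206]
 [ 0.     0.     0.     1.   ]]Traceback (most recent call last):
  File "look.py", line 6, in <module>
    print(o['clock'],(o['eef_pos']*1000).round(1),'yawx',np.degrees(np.arctan2(r[1,0],r[0,0])).round(2),'tilt',r[:2,2].round(3),o['ft_force'].round(1),o['grip_width'].round(4))
                                                                                                                                                       ^^^^^^^^^^^^^^^^^^^^^
AttributeError: 'float' object has no attribute 'round'
```

View pics/w1.png

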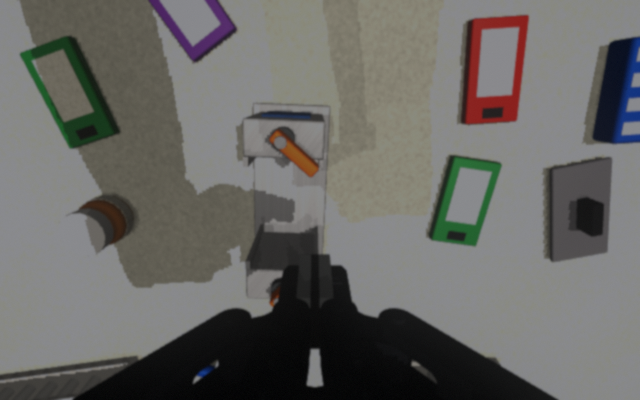

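```bash
sed -i "s/o\['grip_width'\].round(4)/round(o['grip_width'],4)/" look.py; python3 - <<'E'
from seg import *
c=np.load('wrist.npy',allow_pickle=True).item()
for n,p,z in [('baseL',(253,104),.008),('baseR',(329,107),.008),('nbOutL',(244,118),.096),('nbOutR',(323,123),.096),('nbInL',(247,157),.096),('nbInR',(322,160),.096),('fbL',(247,297),.096),('piv',(281,142),.12),('tip',(314,171),.12),('farblkInL',(247,265),.096)]:
  print(n,(pt(c,*p,z)*1000).round())
M=masks(c)
for k in M:
  for r in rect(c,M[k],Z[k],200): print(k,r)
E
```

```text
baseL [483. -23.   8.]
baseR [489.  53.   8.]
nbOutL [490. -15.  96.]
nbOutR [496.  45.  96.]
nbInL [520. -16.  96.]
nbInR [525.  43.  96.]
fbL [648. -29.  96.]
piv [506.  14. 120.]
tip [528.  37. 120.]
farblkInL [616. -26.  96.]
green (593, 196, 93, 51, -10.7, (np.float64(465.0), np.float64(200.0)))
green (467, -202, 93, 50, 15.1, (np.float64(68.0), np.float64(92.0)))
red (462, 212, 94, 52, 1.2, (np.float64(495.0), np.float64(69.0)))
blue (489, 321, 97, 40, 13.9, (np.float64(622.0), np.float64(96.0)))
orange (559, -121, 34, 20, 27.8, (np.float64(109.0), np.float64(217.0)))
orange (515, 23, 41, 11, 43.8, (np.float64(292.0), np.float64(150.0)))
```

```bash
cat > st.py <<'E'
import sys
from h import *
CY=np.radians(-4.9); C0=np.array([572.5,8.])
def state(tgt=None,yaw=None):
    o=telemetry.get_obs(); r=R.from_quat(o['tool_rot']).as_matrix(); p=o['eef_pos']*1000
    a=np.arctan2(r[1,0],r[0,0]); d=p[:2]-C0; c,s=np.cos(CY),np.sin(CY)
    print('t%.1f'%o['clock'],p.round(1),'carrier',np.round([c*d[0]+s*d[1],-s*d[0]+c*d[1]],1),'yaw',np.degrees(a).round(1),'F',o['ft_force'].round(1),'g',round(o['grip_width']*1000,1),'tilt',r[:2,2].round(3))
    if tgt is not None:
        t=np.array(tgt,float); b=np.radians(yaw); 
        print(' turn %.1f'%-((np.degrees(b-a)+90)%180-90), 'then tool xyz', np.round((np.array([[np.cos(b),np.sin(b),0],[np.sin(b),-np.cos(b),0],[0,0,-1]])@(t-p)),1), '(if yaw kept: ',np.round(r.T@(t-p),1),')')
def W(x,y,z):
    c,s=np.cos(CY),np.sin(CY); return np.array([C0[0]+c*x-s*y,C0[1]+s*x+c*y,z])
E
echo
```

apply_moves:
  moves:
    - [[0,0,0,2.8],[-2,11,0,0],[0,11,0,0],[0,0,25,0],[0,0,25,0],[0,0,25,0],[0,0,20,0],[0,0,15,0],[0,0,0,0],[0,0,0,0]]

```text
clock: 3.2
eef_pos: [0.5737, 0.0387, 0.1329]
tool_rot: [0.734, 0.679, -0.0, 0.0]
ft_force: [-0.3, 0.1, 0.4]
grip_width: 0.0001
```

```bash
python3 -c "
from st import *
state(W(0,25,123),85.1)"
```

```text
t3.2 [573.7  38.7 132.9] carrier [-1.4 30.7] yaw 85.5 F [-0.3  0.1  0.4] g 0.1 tilt [-0.    -0.001]
 turn 0.4 then tool xyz [-5.7  1.4  9.9] (if yaw kept:  [-5.7  1.4  9.9] )
```

apply_moves:
  moves:
    - [[-6,0,10,0],[0,-10,0,0],[0,-10,0,0],[0,-8,0,0],[0,-7,0,0],[0,-7,0,0],[0,-4,0,0],[0,-2,0,0],[0,0,0,0],[0,0,0,0]]

```text
clock: 4.2
eef_pos: [0.5302, 0.0421, 0.1286]
tool_rot: [0.733, 0.68, 0.013, 0.005]
ft_force: [2.7, 0.6, -1.5]
grip_width: -0.0004
```

```bash
python3 -c "
from st import *
state(W(-49,25,123),85.1)"
```

```text
t4.2 [530.2  42.1 128.6] carrier [-45.   30.3] yaw 85.7 F [ 2.7  0.6 -1.5] g -0.4 tilt [0.026 0.011]
 turn 0.6 then tool xyz [-5.3 -4.   5.6] (if yaw kept:  [-5.4 -4.2  5.5] )
```

apply_moves:
  moves:
    - [[0,-4,3,0],[0,-3,0,0],[0,0,0,0],[0,20,0,0],[0,20,0,0],[0,15,0,0],[0,0,0,0],[0,0,0,0],[0,0,0,0],[0,0,0,0]]

```text
clock: 5.2
eef_pos: [0.5727, 0.0369, 0.1248]
tool_rot: [0.734, 0.68, 0.008, 0.001]
ft_force: [0.8, -0.4, 1.0]
grip_width: 0.0002
```

```bash
python3 -c "
from st import *
state(W(0,25,123),85.1)
c=snap('scene','s1.png'); cv2.imwrite('pics/s1c.png',cv2.resize(c['color'][180:300,290:410,::-1],None,fx=5,fy=5))"
```

```text
t5.2 [572.7  36.9 124.8] carrier [-2.2 28.8] yaw 85.6 F [ 0.8 -0.4  1. ] g 0.2 tilt [0.014 0.009]
 turn 0.5 then tool xyz [-3.8  2.2  1.8] (if yaw kept:  [-3.9  2.2  1.8] )
```

View pics/s1c.png

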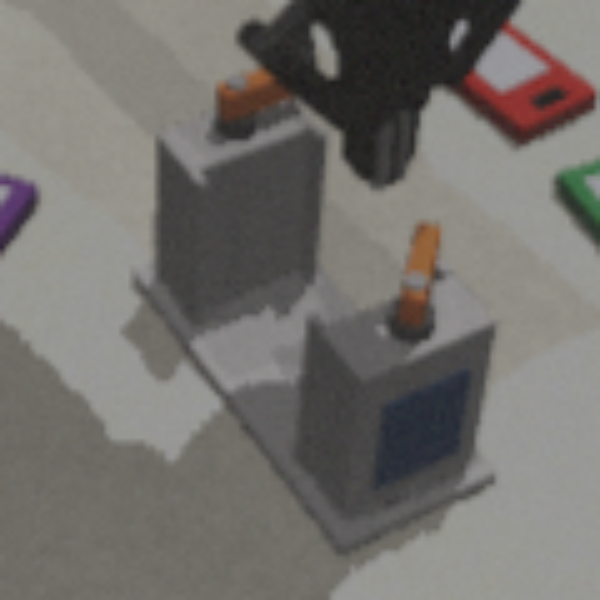

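apply_moves:
  moves:
    - [[-3,10,2,0],[0,10,0,0],[0,8,0,0],[0,8,0,0],[0,7,0,0],[0,6,0,0],[0,4,0,0],[0,3,0,0],[0,2,0,0],[0,0,0,0]]

```text
clock: 6.25
eef_pos: [0.6247, 0.0345, 0.1204]
tool_rot: [0.732, 0.681, 0.003, -0.011]
ft_force: [-0.6, 1.2, -0.3]
grip_width: -0.0002
```

```bash
python3 -c "
from st import *
state(W(50,25,123),85.1)"
```

```text
t6.2 [624.7  34.5 120.4] carrier [49.7 30.9] yaw 85.9 F [-0.6  1.2 -0.3] g -0.2 tilt [-0.011  0.02 ]
 turn 0.8 then tool xyz [-5.9  0.3 -2.6] (if yaw kept:  [-5.8  0.1 -2.7] )
```

apply_moves:
  moves:
    - [[0,-15,-10,0],[0,0,-40,0],[0,0,-40,0],[38,-18,0,0],[38,-18,0,0],[38,-18,0,0],[38,-18,0,0],[38,-18,0,-1],[38,-18,0,-1],[38,-18,0,-1]]

```text
clock: 7.25
eef_pos: [0.5132, 0.3073, 0.2213]
tool_rot: [0.72, 0.694, 0.01, -0.001]
ft_force: [1.6, 0.9, -0.2]
grip_width: 0.0001
```

apply_moves:
  moves:
    - [[30,-18,0,-1],[10,-10,0,0],[0,0,0,0],[0,0,0,0],[0,0,0,0],[0,0,0,0],[0,0,0,0],[0,0,0,0],[0,0,0,0],[0,0,0,0]]
  hand: 1

```text
clock: 8.25
eef_pos: [0.4909, 0.3486, 0.2232]
tool_rot: [0.715, 0.699, 0.014, 0.002]
ft_force: [-1.4, 0.1, 0.3]
grip_width: 0.0855
```

```bash
python3 look.py w2; python3 - <<'E'
from seg import *
from st import *
c=np.load('wrist.npy',allow_pickle=True).item(); M=masks(c)
for k in M:
  for r in rect(c,M[k],Z[k],200): print(k,r)
state((483,346,40),90)
E
```

```text
8.3 [490.9 348.6 223.2] yawx 88.66 tilt [0.023 0.017] [0.  0.3 0.6] 0.0852
green (593, 198, 95, 50, -11.1, (np.float64(171.0), np.float64(254.0)))
red (461, 215, 94, 53, 1.3, (np.float64(169.0), np.float64(139.0)))
blue (483, 351, 94, 50, 1.6, (np.float64(313.0), np.float64(162.0)))
orange (660, 588, 75, 17, 42.7, (np.float64(595.0), np.float64(378.0)))
t8.3 [490.9 348.6 223.2] carrier [-110.4  332.4] yaw 88.7 F [0.  0.3 0.6] g 85.2 tilt [0.023 0.017]
 turn -1.3 then tool xyz [ -2.6  -7.9 183.2] (if yaw kept:  [ -6.  -11.9 182.9] )
```

View pics/w2.png

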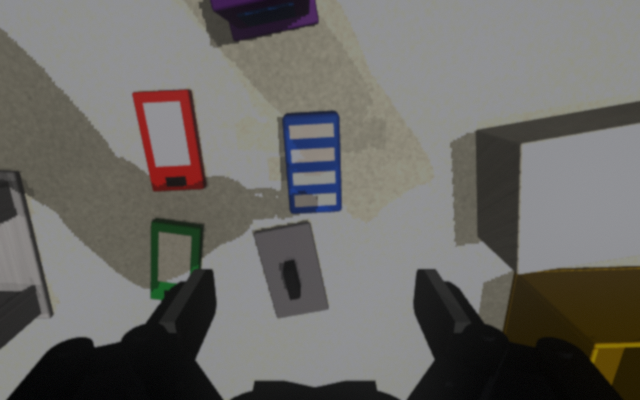

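```bash
python3 - <<'E'
from seg import *
from st import *
state((483,350.5,20),91.2)
c=np.load('wrist.npy',allow_pickle=True).item()
for p in [(254,232),(309,222),(328,308),(277,318)]: print((pt(c,*p,.011)*1000).round())
E
```

```text
t8.3 [490.9 348.6 223.2] carrier [-110.4  332.4] yaw 88.7 F [0.  0.3 0.6] g 85.2 tilt [0.023 0.017]
 turn -2.5 then tool xyz [  2.   -7.9 203.2] (if yaw kept:  [ -1.9 -12.5 203. ] )
[559. 286.  11.]
[549. 345.  11.]
[658. 364.  11.]
[669. 304.  11.]
```

apply_moves:
  moves:
    - [[-2,-12,0,-2.5],[0,0,40,0],[0,0,40,0],[0,0,35,0],[0,0,25,0],[0,0,15,0],[0,0,0,0],[0,0,0,0],[0,0,0,0],[0,0,0,0]]

```text
clock: 9.3
eef_pos: [0.485, 0.3526, 0.0675]
tool_rot: [0.699, 0.715, 0.019, 0.003]
ft_force: [-0.1, 0.8, -0.7]
grip_width: 0.085
```

```bash
python3 - <<'E'
from seg import *
from st import *
state((483,350.5,20),91.2)
c=snap('wrist'); M=masks(c)
print(rect(c,M['blue'],.03,200))
E
```

```text
t9.3 [485.  352.6  67.5] carrier [-116.6  335.8] yaw 91.3 F [-0.1  0.8 -0.7] g 85.0 tilt [0.031 0.023]
 turn 0.1 then tool xyz [-2.  -2.  47.5] (if yaw kept:  [-3.1 -3.5 47.4] )
[(482, 351, 98, 50, 1.9, (np.float64(309.0), np.float64(235.0)))]
```

apply_moves:
  moves:
    - [[-3,-3,12,0],[0,0,12,0],[0,0,12,0],[0,0,8,0],[0,0,3,0],[0,0,0,0],[0,0,0,0],[0,0,0,0],[0,0,0,0],[0,0,0,0]]

```text
clock: 10.35
eef_pos: [0.4872, 0.3534, 0.0225]
tool_rot: [0.699, 0.715, 0.024, 0.004]
ft_force: [0.3, -0.7, 0.4]
grip_width: 0.0856
```

apply_moves:
  moves:
    - [[0,0,0,0],[0,0,0,0],[0,0,0,0],[0,0,0,0],[0,0,0,0],[0,0,0,0],[0,0,0,0],[0,0,0,0],[0,0,0,0],[0,0,0,0]]
  hand: -1

```text
clock: 11.35
eef_pos: [0.4876, 0.3537, 0.0236]
tool_rot: [0.699, 0.715, 0.025, 0.004]
ft_force: [-0.2, 0.0, 0.4]
grip_width: 0.0511
```

```bash
python3 - <<'E'
from st import *
state(W(0,0,180),85.1)
E
```

```text
t11.3 [487.6 353.7  23.6] carrier [-114.1  337.1] yaw 91.4 F [-0.2  0.   0.4] g 51.1 tilt [0.04 0.03]
 turn 6.3 then tool xyz [-337.1  114.1 -156.4] (if yaw kept:  [-343.    83.3 -163. ] )
```

apply_moves:
  moves:
    - [[0,0,-15,0],[0,0,-20,0],[0,0,-20,0],[0,0,-20,0],[0,0,-20,0],[0,0,-20,0],[0,0,-20,0],[0,0,-15,0],[0,0,-5,0],[0,0,0,0]]

```text
clock: 12.35
eef_pos: [0.4779, 0.3466, 0.178]
tool_rot: [0.699, 0.715, 0.018, 0.003]
ft_force: [0.4, 0.0, -1.2]
grip_width: 0.051
```

```bash
python3 - <<'E'
from st import *
state(W(0,0,180),85.1)
E
```

```text
t12.3 [477.9 346.6 178. ] carrier [-123.1  329.3] yaw 91.3 F [ 0.4  0.  -1.2] g 51.0 tilt [0.029 0.022]
 turn 6.2 then tool xyz [-329.3  123.1   -2. ] (if yaw kept:  [-340.6   86.8   -6.8] )
```

apply_moves:
  moves:
    - [[0,0,-5,6.2],[-30,12,0,0],[-36,14,0,0],[-36,14,0,0],[-36,14,0,0],[-36,14,0,0],[-36,14,0,0],[-36,14,0,0],[-36,14,0,0],[-20,8,0,0]]

```text
clock: 13.35
eef_pos: [0.5658, 0.0267, 0.1642]
tool_rot: [0.735, 0.678, 0.01, -0.003]
ft_force: [-0.4, 0.9, -1.0]
grip_width: 0.0511
```

```bash
python3 - <<'E'
from st import *
state(W(0,0,180),85.1)
E
```

```text
t13.3 [565.8  26.7 164.2] carrier [-8.2 18.1] yaw 85.4 F [-0.4  0.9 -1. ] g 51.1 tilt [0.01  0.018]
 turn 0.3 then tool xyz [-18.1   8.2 -15.8] (if yaw kept:  [-17.8   8.3 -16.1] )
```

apply_moves:
  moves:
    - [[-6,4,-3,0.3],[-6,4,-2,0],[-5,3,0,0],[-1,1,0,0],[0,0,0,0],[0,0,0,0],[0,0,0,0],[0,0,0,0],[0,0,0,0],[0,0,0,0]]

```text
clock: 14.35
eef_pos: [0.5748, 0.0092, 0.1658]
tool_rot: [0.736, 0.677, 0.008, -0.006]
ft_force: [-0.7, 0.5, -3.0]
grip_width: 0.0508
```

```bash
python3 look.py w3; python3 - <<'E'
from st import *
state(W(4,0,130),85.1)
E
```

```text
14.4 [574.8   9.2 165.8] yawx 85.23 tilt [0.004 0.019] [ 0.   0.4 -1.5] 0.0511
t14.4 [574.8   9.2 165.8] carrier [2.2 1.4] yaw 85.2 F [ 0.   0.4 -1.5] g 51.1 tilt [0.004 0.019]
 turn 0.1 then tool xyz [-1.4  1.8 35.8] (if yaw kept:  [-2.1  1.7 35.8] )
```

View pics/w3.png

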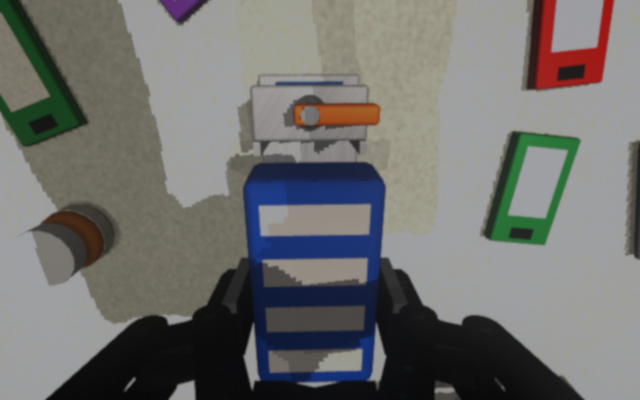

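```bash
python3 - <<'E'
from st import *
c=np.load('wrist.npy',allow_pickle=True).item()
def car(p):
    d=p[:2]*1000-C0; k,s=np.cos(CY),np.sin(CY); return np.round([k*d[0]+s*d[1],-s*d[0]+k*d[1]],1)
for n,p,z in [('piv',(310,114),.12),('nbOL',(252,87),.096),('nbOR',(366,87),.096),('nbIL',(253,139),.096),('nbIR',(367,140),.096),('tip',(379,114),.12),
 ('bbL',(250,165),.142),('bbR',(381,165),.142),('btL',(246,183),.172),('btR',(384,183),.172),('btFL',(257,378),.172),('btFR',(373,378),.172)]:
  print(n,car(pt(c,*p,z)))
E
```

```text
piv [-66.8  -0. ]
nbOL [-79.  -30.8]
nbOR [-79.1  30.2]
nbIL [-51.5 -31.7]
nbIR [-50.8  32.2]
tip [-66.8  33.3]
bbL [-46.8 -26.5]
bbR [-46.6  31.1]
btL [-46.9 -23.3]
btR [-46.7  26.1]
btFL [ 41.3 -23.9]
btFR [42.3 27. ]
```

apply_moves:
  moves:
    - [[-1.5,-1,10,0],[0,0,10,0],[0,0,10,0],[0,0,6,0],[0,0,2,0],[0,0,0,0],[0,0,0,0],[0,0,0,0],[0,0,0,0],[0,0,0,0]]

```text
clock: 15.4
eef_pos: [0.5735, 0.0082, 0.1238]
tool_rot: [0.736, 0.677, 0.007, -0.006]
ft_force: [-0.5, 0.1, -0.7]
grip_width: 0.0508
```

```bash
python3 look.py w4; python3 - <<'E'
from st import *
state(W(1,0,32),85.1)
E
```

```text
15.45 [573.5   8.2 123.8] yawx 85.19 tilt [0.003 0.019] [ 0.2 -0.1 -2.2] 0.0506
t15.4 [573.5   8.2 123.8] carrier [1.  0.3] yaw 85.2 F [ 0.2 -0.1 -2.2] g 50.6 tilt [0.003 0.019]
 turn 0.1 then tool xyz [-0.3  0.  91.8] (if yaw kept:  [-2.1 -0.1 91.8] )
```

View pics/w4.png

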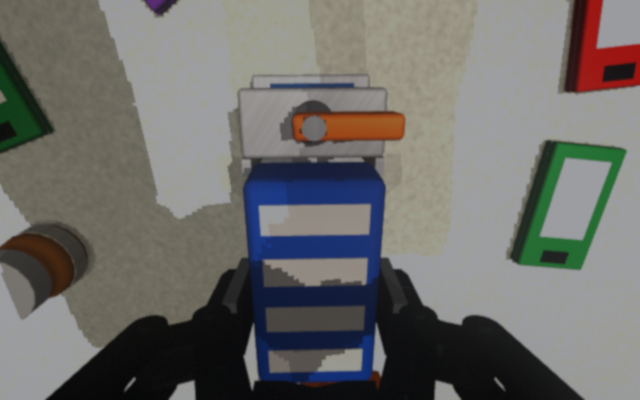

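apply_moves:
  moves:
    - [[-0.5,0,6,0],[0,0,6,0],[0,0,6,0],[0,0,6,0],[0,0,6,0],[0,0,6,0],[0,0,4,0],[0,0,0,0],[0,0,0,0],[0,0,0,0]]

```text
clock: 16.45
eef_pos: [0.5741, 0.0085, 0.08]
tool_rot: [0.736, 0.677, 0.008, -0.006]
ft_force: [0.1, 0.0, -2.6]
grip_width: 0.0509
```

```bash
python3 - <<'E'
from st import *
state(W(1,0,32),85.1)
c=snap('wrist'); np.save('w5.npy',c,allow_pickle=True)
E
```

```text
t16.4 [574.1   8.5  80. ] carrier [1.6 0.6] yaw 85.2 F [ 0.1  0.  -2.6] g 50.9 tilt [0.004 0.019]
 turn 0.1 then tool xyz [-0.6 -0.6 48. ] (if yaw kept:  [-1.5 -0.6 48. ] )
```

Inside with no contact; continue to near the floor.

apply_moves:
  moves:
    - [[-0.5,-0.5,8,0],[0,0,8,0],[0,0,8,0],[0,0,8,0],[0,0,6,0],[0,0,4,0],[0,0,2,0],[0,0,0,0],[0,0,0,0],[0,0,0,0]]

```text
clock: 17.5
eef_pos: [0.5741, 0.0089, 0.0332]
tool_rot: [0.736, 0.677, 0.008, -0.005]
ft_force: [-0.4, 0.2, -1.3]
grip_width: 0.0505
```

```bash
python3 - <<'E'
from st import *
state(W(1,0,32),85.1)
E
```

```text
t17.5 [574.1   8.9  33.2] carrier [1.5 1. ] yaw 85.2 F [-0.4  0.2 -1.3] g 50.5 tilt [0.005 0.019]
 turn 0.1 then tool xyz [-1.  -0.5  1.2] (if yaw kept:  [-1.  -0.5  1.2] )
```

apply_moves:
  moves:
    - [[-0.5,0,1.5,0],[0,0,1,0],[0,0,0,0],[0,0,0,0],[0,0,0,0],[0,0,0,0],[0,0,0,0],[0,0,0,0],[0,0,0,0],[0,0,0,0]]

```text
clock: 18.5
eef_pos: [0.574, 0.0088, 0.033]
tool_rot: [0.736, 0.677, 0.009, -0.006]
ft_force: [0.2, 0.0, 0.9]
grip_width: 0.0508
```

apply_moves:
  moves:
    - [[0,0,0,0],[0,0,0,0],[0,0,0,0],[0,0,0,0],[0,0,0,0],[0,0,0,0],[0,0,-5,0],[0,0,-10,0],[0,0,-15,0],[0,0,-15,0]]
  hand: 1

```text
clock: 19.5
eef_pos: [0.572, 0.0079, 0.0782]
tool_rot: [0.736, 0.677, 0.007, -0.007]
ft_force: [0.2, -0.2, 0.1]
grip_width: 0.0854
```

apply_moves:
  moves:
    - [[0,0,-20,0],[0,0,-20,0],[0,0,-20,0],[0,0,-20,0],[0,0,-20,0],[0,0,-15,0],[0,0,0,0],[0,0,0,0],[0,0,0,0],[0,0,0,0]]

```text
clock: 20.5
eef_pos: [0.5727, 0.0053, 0.2069]
tool_rot: [0.736, 0.677, 0.011, -0.004]
ft_force: [-0.3, -0.7, -0.1]
grip_width: 0.0853
```

```bash
python3 look.py w6; python3 - <<'E'
from seg import *
from st import *
c=np.load('wrist.npy',allow_pickle=True).item(); M=masks(c)
for k in ['green','red']:
  for r in rect(c,M[k],Z[k],200): print(k,r)
state((593,197,180),79.2)
E
```

```text
20.55 [572.7   5.3 206.8] yawx 85.22 tilt [0.011 0.02 ] [ 0.4 -0.1  0.1] 0.0854
green (594, 196, 94, 51, -10.9, (np.float64(510.0), np.float64(176.0)))
green (467, -203, 94, 52, 15.4, (np.float64(55.0), np.float64(73.0)))
red (475, 212, 70, 53, 1.3, (np.float64(542.0), np.float64(43.0)))
t20.6 [572.7   5.3 206.8] carrier [ 0.4 -2.7] yaw 85.2 F [ 0.4 -0.1  0.1] g 85.4 tilt [0.011 0.02 ]
 turn 6.0 then tool xyz [192.2 -15.9  26.8] (if yaw kept:  [192.2   4.   30.9] )
```

View pics/w6.png

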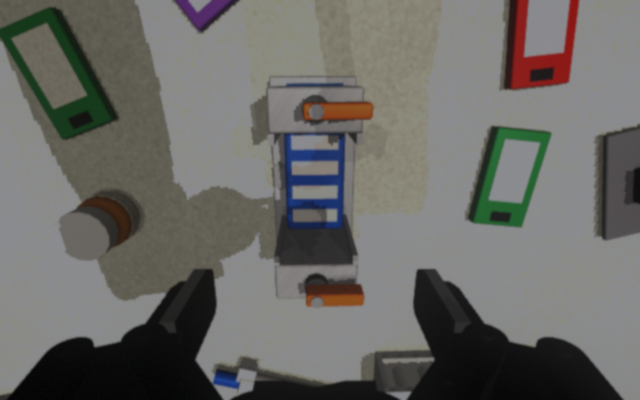

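apply_moves:
  moves:
    - [[0,0,0,6],[38,-2,0,0],[38,-2,0,0],[38,-2,0,0],[38,-2,0,0],[36,-2,0,0],[0,0,25,0],[0,0,30,0],[0,0,30,0],[0,0,20,0]]

```text
clock: 21.55
eef_pos: [0.5995, 0.2015, 0.0965]
tool_rot: [0.772, 0.635, 0.008, -0.006]
ft_force: [-0.5, 0.4, -0.1]
grip_width: 0.0854
```

apply_moves:
  moves:
    - [[0,0,20,0],[0,0,10,0],[0,0,0,0],[0,0,0,0],[0,0,0,0],[0,0,0,0],[0,0,0,0],[0,0,0,0],[0,0,0,0],[0,0,0,0]]

```text
clock: 22.55
eef_pos: [0.5983, 0.2018, 0.0636]
tool_rot: [0.772, 0.635, 0.006, -0.007]
ft_force: [-0.1, 0.5, 0.0]
grip_width: 0.0855
```

```bash
python3 - <<'E'
from seg import *
from st import *
c=snap('wrist'); M=masks(c)
for k in ['green','red']:
  for r in rect(c,M[k],Z[k],200): print(k,r)
state((594,196,15),79.1)
E
```

```text
green (593, 197, 95, 50, -10.6, (np.float64(303.0), np.float64(227.0)))
red (492, 214, 51, 35, -89.3, (np.float64(290.0), np.float64(34.0)))
t22.6 [598.3 201.8  63.6] carrier [  9.2 195.3] yaw 78.9 F [ 0.1 -0.9  0.4] g 85.4 tilt [0.001 0.019]
 turn -0.2 then tool xyz [-6.5 -3.2 48.6] (if yaw kept:  [-7.5 -3.  48.5] )
```

apply_moves:
  moves:
    - [[-4,-2,8,0],[-3,-2,10,0],[0,0,10,0],[0,0,10,0],[0,0,6,0],[0,0,3,0],[0,0,0,0],[0,0,0,0],[0,0,0,0],[0,0,0,0]]

```text
clock: 23.6
eef_pos: [0.5915, 0.1958, 0.0106]
tool_rot: [0.772, 0.635, 0.005, -0.007]
ft_force: [0.0, 0.1, 0.4]
grip_width: 0.0856
```

```bash
python3 - <<'E'
from st import *
state((593.5,196.5,15),79.1)
E
```

```text
t23.6 [591.5 195.8  10.6] carrier [  2.9 188.7] yaw 78.9 F [0.  0.1 0.4] g 85.6 tilt [-0.002  0.018]
 turn -0.2 then tool xyz [ 1.   1.8 -4.4] (if yaw kept:  [ 1.1  1.8 -4.4] )
```

apply_moves:
  moves:
    - [[1,2,-4,0],[0,0,0,0],[0,0,0,0],[0,0,0,0],[0,0,0,0],[0,0,0,0],[0,0,0,0],[0,0,0,0],[0,0,0,0],[0,0,0,0]]

```text
clock: 24.6
eef_pos: [0.5948, 0.1967, 0.0164]
tool_rot: [0.772, 0.635, 0.006, -0.007]
ft_force: [-0.7, 0.8, 0.2]
grip_width: 0.0857
```

apply_moves:
  moves:
    - [[0,0,0,0],[0,0,0,0],[0,0,0,0],[0,0,0,0],[0,0,0,0],[0,0,0,0],[0,0,0,0],[0,0,0,0],[0,0,0,0],[0,0,0,0]]
  hand: -1

```text
clock: 25.6
eef_pos: [0.5949, 0.1968, 0.0168]
tool_rot: [0.772, 0.635, 0.006, -0.007]
ft_force: [-0.6, 0.6, 0.5]
grip_width: 0.05
```

apply_moves:
  moves:
    - [[0,0,-10,0],[0,0,-18,0],[0,0,-20,0],[0,0,-20,0],[0,0,-20,0],[0,0,-20,0],[0,0,-20,0],[0,0,-15,0],[0,0,-5,0],[0,0,0,0]]

```text
clock: 26.6
eef_pos: [0.5937, 0.1934, 0.1744]
tool_rot: [0.772, 0.635, 0.006, -0.007]
ft_force: [-0.2, -0.2, -0.9]
grip_width: 0.0505
```

```bash
python3 - <<'E'
from st import *
state(W(0,0,150),85.1)
E
```

```text
t26.6 [593.7 193.4 174.4] carrier [  5.2 186.5] yaw 78.9 F [-0.2 -0.2 -0.9] g 50.5 tilt [0.    0.018]
 turn -6.2 then tool xyz [-186.5   -5.2   24.4] (if yaw kept:  [-186.4   15.    21.1] )
```

apply_moves:
  moves:
    - [[0,0,0,-6.2],[-30,-1,0,0],[-38,-1,0,0],[-38,-1,0,0],[-38,-1,0,0],[-30,0,0,0],[-12,0,0,0],[0,0,0,0],[0,0,0,0],[0,0,0,0]]

```text
clock: 27.6
eef_pos: [0.5699, 0.0054, 0.1624]
tool_rot: [0.733, 0.68, 0.002, -0.011]
ft_force: [0.7, -0.4, 0.4]
grip_width: 0.0504
```

```bash
python3 - <<'E'
from seg import *
from st import *
state(W(1.4,0,125),85.1)
c=snap('wrist'); M=masks(c); zb=telemetry.get_obs()['eef_pos'][2]-.0168+.013
for r in rect(c,M['green'],zb,500):
  p=np.array(r[:2])-C0; k,s=np.cos(CY),np.sin(CY); print(r,'car',k*p[0]+s*p[1],-s*p[0]+k*p[1])
E
```

```text
t27.6 [569.9   5.4 162.4] carrier [-2.3 -2.8] yaw 85.7 F [ 0.7 -0.4  0.4] g 50.4 tilt [-0.013  0.019]
 turn 0.6 then tool xyz [ 2.8  3.7 37.4] (if yaw kept:  [ 2.1  4.3 37.4] )
(599, 3, 50, 33, 86.4, (np.float64(317.0), np.float64(346.0))) car 26.830234964745856 -2.7181780178142945
(550, 7, 58, 51, -4.2, (np.float64(317.0), np.float64(225.0))) car -22.332352241158027 -2.9182260667816746
(479, -91, 45, 25, 15.3, (np.float64(34.0), np.float64(85.0))) car -84.70200980325038 -106.62466663624359
```

apply_moves:
  moves:
    - [[3,3.5,8,0.6],[0,0,10,0],[0,0,10,0],[0,0,6,0],[0,0,0,0],[0,0,0,0],[0,0,0,0],[0,0,0,0],[0,0,0,0],[0,0,0,0]]

```text
clock: 28.65
eef_pos: [0.5738, 0.0129, 0.125]
tool_rot: [0.735, 0.678, 0.002, -0.012]
ft_force: [0.3, 0.9, -0.4]
grip_width: 0.0503
```

```bash
cat > chk.py <<'E'
import sys
from seg import *
from st import *
col,off=sys.argv[1],float(sys.argv[2])  # off: grasp TCP z (mm)
state(W(*map(float,sys.argv[3:6])),85.1)
c=snap('wrist'); M=masks(c); zb=telemetry.get_obs()['eef_pos'][2]-off/1000+.013
for r in rect(c,M[col],zb,1500):
  p=np.array(r[:2])-C0; k,s=np.cos(CY),np.sin(CY); x,y=k*p[0]+s*p[1],-s*p[0]+k*p[1]
  if abs(y)<20: print(r[:5],'car %.1f %.1f'%(x,y),'-> centre x from near edge %.1f'%(x+48-(r[2] if abs(r[4])<45 else r[3])/2))
E
python3 chk.py green 16.8 1.4 0 55
```

```text
t28.6 [573.8  12.9 125. ] carrier [0.9 5. ] yaw 85.3 F [ 0.3  0.9 -0.4] g 50.3 tilt [-0.013  0.019]
 turn 0.2 then tool xyz [-5.   0.5 70. ] (if yaw kept:  [-6.3  1.5 69.9] )
(604, 11, 50, 32, 86.8) car 31.1 5.7 -> centre x from near edge 63.1
(551, 15, 51, 51, -5.0) car -22.0 5.1 -> centre x from near edge 0.5
```

apply_moves:
  moves:
    - [[-4,0,0,0.2],[-1,0,0,0],[0,0,0,0],[0,0,0,0],[0,0,0,0],[0,0,0,0],[0,0,0,0],[0,0,0,0],[0,0,0,0],[0,0,0,0]]

```text
clock: 29.7
eef_pos: [0.5736, 0.0073, 0.1253]
tool_rot: [0.737, 0.676, 0.002, -0.011]
ft_force: [-0.2, 0.3, -1.3]
grip_width: 0.0503
```

```bash
python3 chk.py green 16.8 1.4 0 55
```

```text
t29.7 [573.6   7.3 125.3] carrier [ 1.1 -0.6] yaw 85.1 F [-0.2  0.3 -1.3] g 50.3 tilt [-0.012  0.02 ]
 turn 0.0 then tool xyz [ 0.6  0.3 70.3] (if yaw kept:  [-0.7  1.2 70.3] )
(603, 5, 50, 32, 85.6) car 30.6 -0.4 -> centre x from near edge 62.6
(554, 9, 59, 51, -4.5) car -18.5 -0.6 -> centre x from near edge -0.0
```

apply_moves:
  moves:
    - [[0,0,8,0],[0,0,8,0],[0,0,8,0],[-0.5,0,8,0],[0,0,8,0],[-0.5,0,8,0],[0,0,8,0],[0,0,6,0],[0,0,3,0],[0,0,0,0]]

```text
clock: 30.75
eef_pos: [0.5719, 0.0076, 0.0551]
tool_rot: [0.737, 0.676, 0.002, -0.012]
ft_force: [-1.2, -0.3, 1.0]
grip_width: 0.0508
```

```bash
python3 -c "
from st import *
state(W(1.4,0,55),85.1)"
```

```text
t30.8 [571.9   7.6  55.1] carrier [-0.6 -0.4] yaw 85.1 F [-1.2 -0.3  1. ] g 50.8 tilt [-0.013  0.02 ]
 turn -0.0 then tool xyz [0.4 2.  0.1] (if yaw kept:  [0.4 2.  0.1] )
```

apply_moves:
  moves:
    - [[0,1,0.5,0],[0,0,0,0],[0,0,0,0],[0,0,0,0],[0,0,0,0],[0,0,0,0],[0,0,-5,0],[0,0,-15,0],[0,0,-20,0],[0,0,-25,0]]
  hand: 1

```text
clock: 31.75
eef_pos: [0.5713, 0.0063, 0.118]
tool_rot: [0.737, 0.676, -0.001, -0.014]
ft_force: [0.3, -1.2, 0.4]
grip_width: 0.0855
```

apply_moves:
  moves:
    - [[0,0,-30,0],[0,0,-30,0],[0,0,-15,-6.8],[0,0,0,-6.8],[0,0,0,-6.8],[-30,-27,0,0],[-30,-27,0,0],[-30,-27,0,0],[-30,-27,0,0],[-30,-27,0,0]]

```text
clock: 32.75
eef_pos: [0.4893, -0.1782, 0.203]
tool_rot: [0.594, 0.804, 0.007, -0.007]
ft_force: [0.1, -0.2, -0.1]
grip_width: 0.0854
```

```bash
python3 look.py w7; python3 - <<'E'
from seg import *
from st import *
c=np.load('wrist.npy',allow_pickle=True).item(); M=masks(c)
for k in ['green','red']:
  for r in rect(c,M[k],Z[k],200): print(k,r)
state((467,-203,60),105.4)
E
```

```text
32.8 [ 486.5 -183.4  203. ] yawx 106.71 tilt [-0.007  0.015] [-2.3 -2.7  0.5] 0.0856
green (467, -203, 93, 50, 15.3, (np.float64(291.0), np.float64(146.0)))
t32.8 [ 486.5 -183.4  203. ] carrier [ -69.3 -198.1] yaw 106.7 F [-2.3 -2.7  0.5] g 85.6 tilt [-0.007  0.015]
 turn 1.3 then tool xyz [-13.7 -24.  143. ] (if yaw kept:  [-15.5 -24.1 142.8] )
```

apply_moves:
  moves:
    - [[-7,-12,10,1.3],[-6,-10,20,0],[0,-1,30,0],[0,0,30,0],[0,0,30,0],[0,0,15,0],[0,0,5,0],[0,0,0,0],[0,0,0,0],[0,0,0,0]]

```text
clock: 33.8
eef_pos: [0.4691, -0.2058, 0.0653]
tool_rot: [0.61, 0.792, 0.006, -0.001]
ft_force: [-0.2, -0.5, -0.0]
grip_width: 0.0855
```

```bash
python3 - <<'E'
from seg import *
from st import *
c=snap('wrist'); M=masks(c)
print(rect(c,M['green'],.013,200))
state((467,-203,16.5),105.3)
E
```

```text
[(466, -204, 95, 50, 15.2, (np.float64(319.0), np.float64(228.0)))]
t33.9 [ 469.4 -205.9   65.5] carrier [ -84.5 -221.9] yaw 104.8 F [1.  0.6 0.8] g 85.2 tilt [0.006 0.01 ]
 turn -0.5 then tool xyz [ 3.4 -1.5 49. ] (if yaw kept:  [ 3.  -1.9 49. ] )
```

apply_moves:
  moves:
    - [[2,-2,8,-0.5],[0,0,10,0],[0,0,10,0],[0,0,8,0],[0,0,5,0],[0,0,2,0],[0,0,0,0],[0,0,0,0],[0,0,0,0],[0,0,0,0]]

```text
clock: 34.85
eef_pos: [0.4681, -0.2044, 0.02]
tool_rot: [0.606, 0.795, 0.006, 0.001]
ft_force: [0.0, 0.4, 0.3]
grip_width: 0.0852
```

```bash
python3 - <<'E'
from st import *
state((466.5,-203.5,16.5),105.3)
E
```

```text
t34.9 [ 468.1 -204.4   20. ] carrier [ -85.9 -220.5] yaw 105.4 F [0.  0.4 0.3] g 85.2 tilt [0.008 0.009]
 turn 0.1 then tool xyz [ 1.2 -1.3  3.5] (if yaw kept:  [ 1.2 -1.3  3.5] )
```

apply_moves:
  moves:
    - [[1,-1,3.5,0],[0,0,0,0],[0,0,0,0],[0,0,0,0],[0,0,0,0],[0,0,0,0],[0,0,0,0],[0,0,0,0],[0,0,0,0],[0,0,0,0]]

```text
clock: 35.85
eef_pos: [0.4674, -0.2038, 0.017]
tool_rot: [0.606, 0.795, 0.006, 0.001]
ft_force: [0.3, 0.8, 0.7]
grip_width: 0.0853
```

apply_moves:
  moves:
    - [[0,0,0,0],[0,0,0,0],[0,0,0,0],[0,0,0,0],[0,0,0,0],[0,0,0,0],[0,0,0,0],[0,0,0,0],[0,0,0,0],[0,0,0,0]]
  hand: -1

```text
clock: 36.85
eef_pos: [0.4676, -0.204, 0.0175]
tool_rot: [0.606, 0.795, 0.006, 0.002]
ft_force: [-0.5, -0.3, 0.5]
grip_width: 0.0502
```

apply_moves:
  moves:
    - [[0,0,-10,0],[0,0,-18,0],[0,0,-20,0],[0,0,-20,0],[0,0,-20,0],[0,0,-20,0],[0,0,-20,0],[0,0,-20,0],[0,0,-10,0],[0,0,0,0]]

```text
clock: 37.85
eef_pos: [0.4643, -0.2046, 0.1855]
tool_rot: [0.606, 0.795, 0.006, 0.001]
ft_force: [0.1, -0.5, -0.4]
grip_width: 0.0508
```

```bash
python3 - <<'E'
from st import *
state(W(1.4,0,150),85.1)
E
```

```text
t37.9 [ 464.3 -204.6  185.5] carrier [ -89.7 -221. ] yaw 105.4 F [ 0.1 -0.5 -0.4] g 50.8 tilt [0.009 0.009]
 turn 20.3 then tool xyz [221.   91.1  35.5] (if yaw kept:  [175.5 161.7  38.3] )
```

apply_moves:
  moves:
    - [[0,0,0,6.8],[0,0,0,6.8],[0,0,0,6.7],[36,15,0,0],[36,15,0,0],[36,15,0,0],[36,15,0,0],[36,15,0,0],[24,9,0,0],[10,4,0,0]]

```text
clock: 38.85
eef_pos: [0.5715, 0.0051, 0.1771]
tool_rot: [0.744, 0.668, 0.001, -0.006]
ft_force: [-0.1, -0.1, -0.2]
grip_width: 0.0502
```

apply_moves:
  moves:
    - [[0,0,10,0],[0,0,8,0],[0,0,0,0],[0,0,0,0],[0,0,0,0],[0,0,0,0],[0,0,0,0],[0,0,0,0],[0,0,0,0],[0,0,0,0]]

```text
clock: 39.85
eef_pos: [0.5684, 0.0004, 0.1558]
tool_rot: [0.746, 0.666, -0.002, -0.007]
ft_force: [0.6, -0.1, -0.4]
grip_width: 0.0503
```

```bash
python3 chk.py green 17.5 1.2 0 125
```

```text
t39.9 [5.684e+02 4.000e-01 1.558e+02] carrier [-3.5 -7.9] yaw 83.5 F [ 0.6 -0.1 -0.4] g 50.3 tilt [-0.012  0.009]
 turn -1.6 then tool xyz [ 7.9  4.7 30.8] (if yaw kept:  [ 7.8  4.9 30.8] )
(599, -3, 50, 30, 84.3) car 27.3 -8.7 -> centre x from near edge 60.3
(544, 3, 64, 51, -6.2) car -28.0 -7.4 -> centre x from near edge -12.0
```

apply_moves:
  moves:
    - [[4,2,0,-1.6],[4,2,0,0],[0,0,0,0],[0,0,0,0],[0,0,0,0],[0,0,0,0],[0,0,0,0],[0,0,0,0],[0,0,0,0],[0,0,0,0]]

```text
clock: 40.9
eef_pos: [0.5736, 0.0091, 0.1556]
tool_rot: [0.736, 0.677, -0.002, -0.007]
ft_force: [0.2, -0.2, -0.6]
grip_width: 0.0501
```

```bash
python3 chk.py green 17.5 1.2 0 125; python3 look.py w8
```

```text
t40.9 [573.6   9.1 155.6] carrier [1.  1.2] yaw 85.2 F [ 0.2 -0.2 -0.6] g 50.1 tilt [-0.013  0.009]
 turn 0.1 then tool xyz [-1.2  0.2 30.6] (if yaw kept:  [-1.4  0.6 30.6] )
(604, 7, 50, 31, 86.1) car 31.5 1.7 -> centre x from near edge 64.0
(547, 11, 65, 51, -4.7) car -25.7 0.8 -> centre x from near edge -10.2
41.0 [573.6   9.1 155.7] yawx 85.25 tilt [-0.013  0.009] [ 0.7  0.2 -0.6] 0.0499
```

View pics/w8.png

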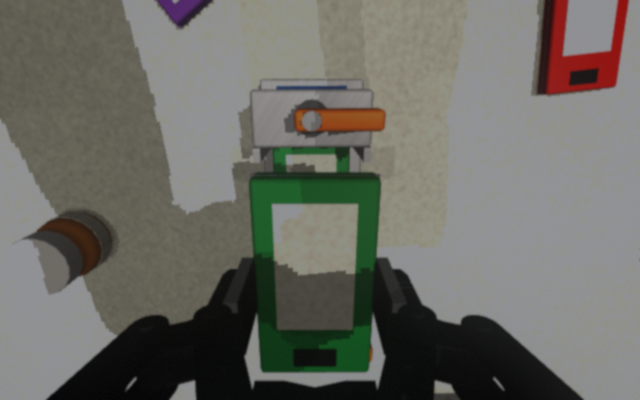

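apply_moves:
  moves:
    - [[-1.2,0,8,0],[0,0,8,0],[0,0,8,0],[0,0,8,0],[0,0,4,0],[0,0,2,0],[0,0,0,0],[0,0,0,0],[0,0,0,0],[0,0,0,0]]

```text
clock: 42.0
eef_pos: [0.5725, 0.0082, 0.1134]
tool_rot: [0.736, 0.677, -0.002, -0.008]
ft_force: [-0.4, -0.6, -1.2]
grip_width: 0.0499
```

```bash
python3 chk.py green 17.5 1 0 68
```

```text
t42.0 [572.5   8.2 113.4] carrier [-0.   0.2] yaw 85.2 F [-0.4 -0.6 -1.2] g 49.9 tilt [-0.014  0.009]
 turn 0.1 then tool xyz [-0.2  1.  45.4] (if yaw kept:  [-0.5  1.7 45.4] )
(603, 6, 51, 31, 86.3) car 30.6 0.6 -> centre x from near edge 63.1
(549, 10, 59, 51, -4.5) car -23.6 -0.0 -> centre x from near edge -5.1
```

apply_moves:
  moves:
    - [[0,1.2,6,0],[0,0.3,7,0],[0,0,7,0],[0,0,7,0],[-0.3,0.3,6,0],[0,0,5,0],[0,0,4,0],[0,0,1.5,0],[0,0,0,0],[0,0,0,0]]

```text
clock: 43.05
eef_pos: [0.5741, 0.0081, 0.0698]
tool_rot: [0.736, 0.677, -0.001, -0.007]
ft_force: [-0.7, -0.7, -0.9]
grip_width: 0.0503
```

```bash
python3 -c "
from st import *
state(W(1,0,68.5),85.1)"
```

```text
t43.0 [574.1   8.1  69.8] carrier [1.6 0.2] yaw 85.2 F [-0.7 -0.7 -0.9] g 50.3 tilt [-0.011  0.008]
 turn 0.1 then tool xyz [-0.2 -0.6  1.3] (if yaw kept:  [-0.2 -0.6  1.3] )
```

apply_moves:
  moves:
    - [[0,-0.4,1.5,0],[0,0,0,0],[0,0,0,0],[0,0,0,0],[0,0,0,0],[0,0,0,0],[0,0,0,0],[0,0,0,0],[0,0,0,0],[0,0,0,0]]

```text
clock: 44.05
eef_pos: [0.5741, 0.0081, 0.069]
tool_rot: [0.736, 0.677, -0.001, -0.006]
ft_force: [-0.9, 0.1, 2.5]
grip_width: 0.0499
```

apply_moves:
  moves:
    - [[0,0,0,0],[0,0,0,0],[0,0,0,0],[0,0,0,0],[0,0,0,0],[0,0,0,0],[0,0,-10,0],[0,0,-20,0],[0,0,-25,0],[0,0,-25,0]]
  hand: 1

```text
clock: 45.05
eef_pos: [0.572, 0.0074, 0.1471]
tool_rot: [0.736, 0.677, -0.005, -0.01]
ft_force: [-0.5, -0.5, -0.5]
grip_width: 0.0858
```

apply_moves:
  moves:
    - [[0,0,-30,0],[0,0,-30,0],[0,0,0,-6],[36,-19,0,0],[36,-19,0,0],[36,-19,0,0],[36,-19,0,0],[36,-19,0,0],[15,-8,0,0],[0,0,0,0]]

```text
clock: 46.05
eef_pos: [0.4668, 0.2049, 0.2272]
tool_rot: [0.699, 0.715, 0.005, -0.003]
ft_force: [-0.3, -0.3, -0.0]
grip_width: 0.0852
```

```bash
python3 - <<'E'
from seg import *
from st import *
c=snap('wrist','w9.png'); M=masks(c)
for k in ['green','red']:
  for r in rect(c,M[k],Z[k],200): print(k,r)
state((462,213.5,60),91.2)
E
```

```text
green (615, -26, 95, 61, -5.0, (np.float64(105.0), np.float64(299.0)))
red (429, 198, 94, 51, 1.3, (np.float64(306.0), np.float64(130.0)))
t46.1 [467.3 204.2 227.3] carrier [-121.5  186.5] yaw 91.2 F [1.  0.2 0.1] g 85.4 tilt [0.003 0.012]
 turn -0.0 then tool xyz [  9.4  -5.1 167.3] (if yaw kept:  [  7.5  -5.7 167.4] )
```

apply_moves:
  moves:
    - [[-3,-20,10,0],[-3,-18,25,0],[0,0,30,0],[0,0,30,0],[0,0,30,0],[0,0,20,0],[0,0,8,0],[0,0,0,0],[0,0,0,0],[0,0,0,0]]

```text
clock: 47.1
eef_pos: [0.4391, 0.1925, 0.076]
tool_rot: [0.704, 0.71, 0.011, 0.002]
ft_force: [-0.5, -0.5, -0.1]
grip_width: 0.0854
```

```bash
python3 - <<'E'
from seg import *
from st import *
c=snap('wrist'); M=masks(c)
print(rect(c,M['red'],.013,200))
state((429,198,16.5),91.2)
E
```

```text
[(428, 198, 95, 51, 1.3, (np.float64(323.0), np.float64(205.0)))]
t47.1 [439.4 192.7  76.3] carrier [-148.4  172.7] yaw 90.5 F [0.3 0.1 0.7] g 85.4 tilt [0.019 0.014]
 turn -0.7 then tool xyz [  5.5 -10.3  59.8] (if yaw kept:  [  4.5 -11.5  59.6] )
```

apply_moves:
  moves:
    - [[4,-6,10,-0.7],[0,-6,10,0],[0,0,10,0],[0,0,10,0],[0,0,8,0],[0,0,4,0],[0,0,2,0],[0,0,0,0],[0,0,0,0],[0,0,0,0]]

```text
clock: 48.15
eef_pos: [0.4303, 0.1998, 0.0205]
tool_rot: [0.699, 0.715, 0.015, 0.003]
ft_force: [0.1, 0.6, -0.3]
grip_width: 0.0856
```

```bash
python3 - <<'E'
from st import *
state((428.5,198,16.5),91.3)
E
```

```text
t48.1 [430.3 199.8  20.5] carrier [-158.  179.] yaw 91.3 F [ 0.1  0.6 -0.3] g 85.6 tilt [0.025 0.017]
 turn 0.0 then tool xyz [-1.8 -1.9  4. ] (if yaw kept:  [-1.8 -2.   3.9] )
```

apply_moves:
  moves:
    - [[-2,-2,4,0],[0,0,0,0],[0,0,0,0],[0,0,0,0],[0,0,0,0],[0,0,0,0],[0,0,0,0],[0,0,0,0],[0,0,0,0],[0,0,0,0]]

```text
clock: 49.15
eef_pos: [0.4292, 0.1979, 0.0171]
tool_rot: [0.699, 0.715, 0.016, 0.003]
ft_force: [0.5, -0.2, -0.1]
grip_width: 0.0852
```

apply_moves:
  moves:
    - [[0,0,0,0],[0,0,0,0],[0,0,0,0],[0,0,0,0],[0,0,0,0],[0,0,0,0],[0,0,0,0],[0,0,0,0],[0,0,0,0],[0,0,0,0]]
  hand: -1

```text
clock: 50.15
eef_pos: [0.4293, 0.198, 0.0175]
tool_rot: [0.699, 0.715, 0.016, 0.004]
ft_force: [-0.7, 0.4, 0.1]
grip_width: 0.0501
```

apply_moves:
  moves:
    - [[0,0,-10,0],[0,0,-18,0],[0,0,-20,0],[0,0,-20,0],[0,0,-20,0],[0,0,-20,0],[0,0,-20,0],[0,0,-20,0],[0,0,-10,0],[0,0,0,0]]

```text
clock: 51.15
eef_pos: [0.423, 0.1942, 0.1854]
tool_rot: [0.699, 0.715, 0.015, 0.003]
ft_force: [0.2, 0.2, -0.5]
grip_width: 0.0502
```

```bash
python3 - <<'E'
from st import *
state(W(1.4,0,150),85.1)
E
```

```text
t51.1 [423.  194.2 185.4] carrier [-164.9  172.7] yaw 91.3 F [ 0.2  0.2 -0.5] g 50.2 tilt [0.026 0.017]
 turn 6.2 then tool xyz [-172.7  166.3   35.4] (if yaw kept:  [-190.3  145.7   36. ] )
```

apply_moves:
  moves:
    - [[0,0,0,6.2],[-27,26,0,0],[-27,26,0,0],[-27,26,0,0],[-27,26,0,0],[-27,26,0,0],[-20,20,0,0],[-10,10,0,0],[-4,4,0,0],[0,0,0,0]]

```text
clock: 52.15
eef_pos: [0.571, 0.0059, 0.1752]
tool_rot: [0.736, 0.676, 0.01, -0.003]
ft_force: [0.1, 0.5, -0.6]
grip_width: 0.0501
```

```bash
python3 chk.py red 17.5 1 0 150
```

```text
t52.1 [571.    5.9 175.2] carrier [-1.3 -2.3] yaw 85.1 F [ 0.1  0.5 -0.6] g 50.1 tilt [0.01  0.018]
 turn 0.0 then tool xyz [ 2.3  2.3 25.2] (if yaw kept:  [ 1.8  2.1 25.3] )
(569, 6, 95, 52, -5.2) car -3.3 -2.3 -> centre x from near edge -2.8
```

apply_moves:
  moves:
    - [[2,2.5,8,0],[0,0.3,10,0],[0,0,10,0],[0,0,10,0],[0,0,6,0],[0,0,2,0],[0,0,0,0],[0,0,0,0],[0,0,0,0],[0,0,0,0]]

```text
clock: 53.2
eef_pos: [0.5714, 0.0136, 0.1252]
tool_rot: [0.734, 0.679, 0.009, -0.005]
ft_force: [-0.5, -0.8, 0.1]
grip_width: 0.0502
```

```bash
python3 chk.py red 17.5 1.5 0 82
```

```text
t53.2 [571.4  13.6 125.2] carrier [-1.6  5.5] yaw 85.6 F [-0.5 -0.8  0.1] g 50.2 tilt [0.007 0.019]
 turn 0.5 then tool xyz [-5.5  3.1 43.2] (if yaw kept:  [-6.3  2.8 43.1] )
(570, 14, 97, 52, -4.8) car -3.0 5.8 -> centre x from near edge -3.5
```

apply_moves:
  moves:
    - [[-4,2,0,0.4],[-1.5,1,0,0],[0,0,0,0],[0,0,0,0],[0,0,0,0],[0,0,0,0],[0,0,0,0],[0,0,0,0],[0,0,0,0],[0,0,0,0]]

```text
clock: 54.25
eef_pos: [0.5747, 0.0071, 0.1258]
tool_rot: [0.737, 0.676, 0.009, -0.004]
ft_force: [0.6, 0.0, 0.1]
grip_width: 0.0502
```

```bash
python3 chk.py red 17.5 1.5 0 82
```

```text
t54.2 [574.7   7.1 125.8] carrier [ 2.2 -0.7] yaw 85.1 F [0.6 0.  0.1] g 50.2 tilt [0.008 0.019]
 turn -0.0 then tool xyz [ 0.7 -0.7 43.8] (if yaw kept:  [-0.2 -1.  43.8] )
(573, 7, 96, 52, -5.1) car 0.6 -1.0 -> centre x from near edge 0.6
```

apply_moves:
  moves:
    - [[0,-0.7,6,0],[0,0,7,0],[0,0,7,0],[0,0,7,0],[0,0,6,0],[0,0,5,0],[0,0,3,0],[0,0,1,0],[0,0,0,0],[0,0,0,0]]

```text
clock: 55.3
eef_pos: [0.5729, 0.008, 0.0961]
tool_rot: [0.737, 0.676, 0.013, -0.001]
ft_force: [-0.1, -0.7, 1.6]
grip_width: 0.05
```

```bash
python3 -c "
from st import *
state(W(1.5,0,81.5),85.1)"
```

```text
t55.3 [572.9   8.   96.1] carrier [ 0.4 -0. ] yaw 85.1 F [-0.1 -0.7  1.6] g 50.0 tilt [0.017 0.019]
 turn -0.0 then tool xyz [ 0.   1.1 14.6] (if yaw kept:  [-0.3  0.9 14.6] )
```

```bash
python3 - <<'E'
from h import *
c=snap('scene'); w=snap('wrist'); 
a=cv2.resize(c['color'][190:290,310:400,::-1],(540,600),interpolation=cv2.INTER_CUBIC)
b=cv2.resize(w['color'][60:400,200:440,::-1],None,fx=1.08,fy=1.08)
o=np.zeros((600,800,3),np.uint8); o[:,:540]=a; o[:b.shape[0],540:800]=b[:,:260]; cv2.imwrite('pics/m1.png',o)
E
```

```text
Traceback (most recent call last):
ValueError: could not broadcast input array from shape (367,259,3) into shape (367,260,3)
```

```bash
python3 - <<'E'
from h import *
c=snap('scene'); w=snap('wrist'); 
a=cv2.resize(c['color'][190:290,310:400,::-1],(540,600),interpolation=cv2.INTER_CUBIC)
b=cv2.resize(w['color'][60:400,200:440,::-1],(256,363))
o=np.zeros((600,800,3),np.uint8); o[:,:540]=a; o[:363,540:796]=b; cv2.imwrite('pics/m1.png',o)
E
```

```text
(no output)
```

View pics/m1.png

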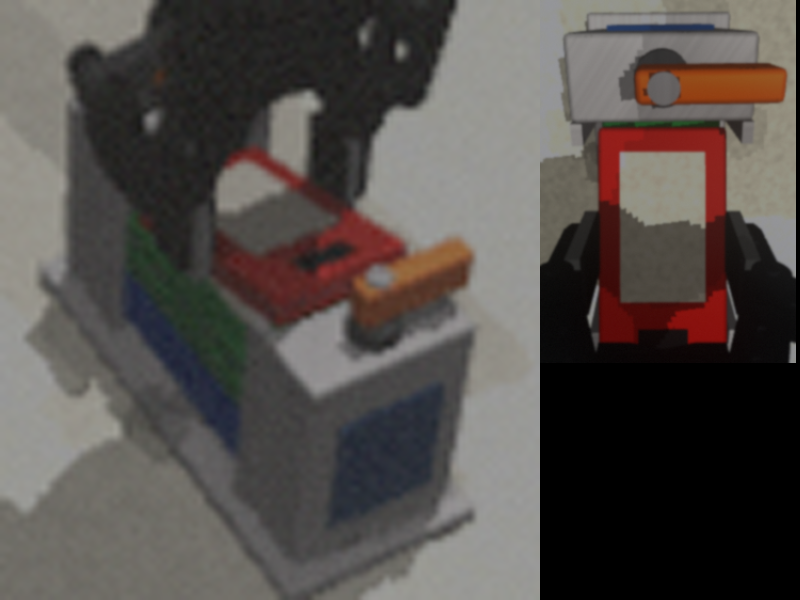

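apply_moves:
  moves:
    - [[0,0,-8,0],[0,0,-12,0],[0,0,-10,0],[0,0,-5,0],[0,0,0,0],[0,0,0,0],[0,0,0,0],[0,0,0,0],[0,0,0,0],[0,0,0,0]]

```text
clock: 56.5
eef_pos: [0.5716, 0.0072, 0.1319]
tool_rot: [0.737, 0.676, 0.011, -0.002]
ft_force: [0.1, -0.1, -0.6]
grip_width: 0.0499
```

```bash
python3 chk.py red 17.5 1 0 82;  python3 - <<'E'
from h import *
c=snap('scene'); w=snap('wrist'); 
a=cv2.resize(c['color'][180:280,310:400,::-1],(540,600),interpolation=cv2.INTER_CUBIC)
b=cv2.resize(w['color'][60:400,200:440,::-1],(256,363))
o=np.zeros((600,800,3),np.uint8); o[:,:540]=a; o[:363,540:796]=b; cv2.imwrite('pics/m2.png',o)
E
```

```text
t56.5 [571.6   7.2 131.9] carrier [-0.8 -0.8] yaw 85.0 F [ 0.1 -0.1 -0.6] g 49.9 tilt [0.013 0.019]
 turn -0.1 then tool xyz [ 0.8  1.8 49.9] (if yaw kept:  [-0.1  1.2 49.9] )
(580, 10, 112, 61, -6.3) car 7.3 2.6 -> centre x from near edge -0.7
```

View pics/m2.png

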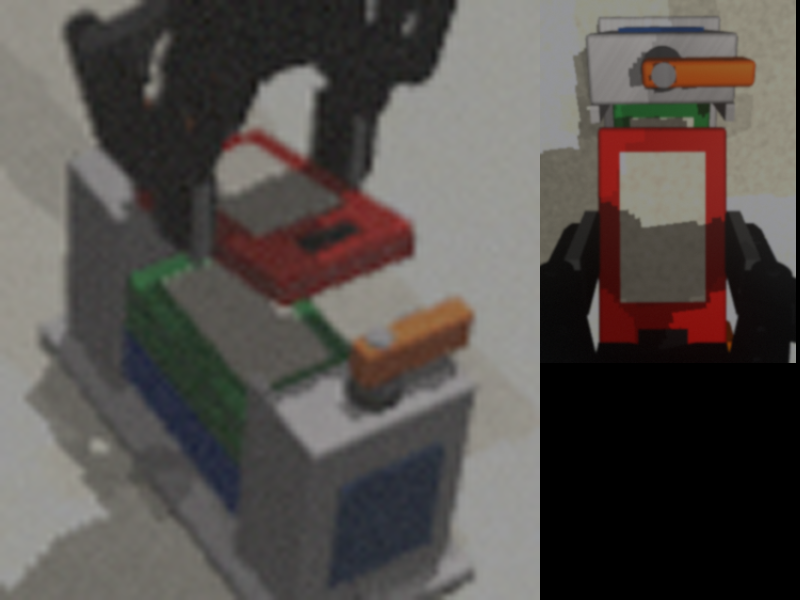

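```bash
python3 - <<'E'
from h import *
from seg import masks
c=snap('wrist'); m=masks(c)['red'].astype(np.uint8)
T=c['camera_from_world']; f=200/np.tan(np.radians(c['fovy'])/2); o=telemetry.get_obs()
for v in range(178,386,12):
    u=np.nonzero(m[v])[0]; u=u[(u>230)&(u<430)]
    if len(u)<2: continue
    w=u[-1]-u[0]+1; d=f*.052/w; q=np.array([(u.mean()-c['cx'])/f*d,(v-c['cy'])/f*d,d]); p=T[:3,:3].T@(q-T[:3,3])
    print(v,u[0],u[-1],w,(p*1000).round(1))
print(o['eef_pos'])
E
```

```text
190 255 373 119 [533.4  10.7 112.1]
202 255 373 119 [538.3   9.8 113.8]
214 255 373 119 [543.2   9.3 115.5]
226 255 373 119 [548.1   8.8 117.2]
238 255 373 119 [553.1   8.3 118.9]
250 256 373 118 [558.6   8.5 119.5]
262 255 374 120 [562.4   8.1 123.5]
274 255 372 118 [568.4   5.7 122.9]
286 255 373 119 [572.8   6.  125.8]
298 255 373 119 [577.7   5.6 127.5]
310 255 373 119 [582.6   5.1 129.2]
322 256 373 118 [588.4   5.2 129.9]
334 256 373 118 [593.5   5.2 131.6]
346 256 373 118 [598.4   4.8 133.4]
358 256 373 118 [603.4   4.3 135.1]
370 256 374 119 [607.3   3.1 137.8]
382 258 373 116 [615.5   3.7 136.5]
[0.5717821  0.00729228 0.13203464]
```

```bash
cat > red.py <<'E'
from st import *
from seg import masks
c=snap('wrist'); h=cv2.cvtColor(c['color'],cv2.COLOR_RGB2HSV).astype(int); m=masks(c)['red']
T=c['camera_from_world']; f=200/np.tan(np.radians(c['fovy'])/2)
col=h[:,300:330,1].mean(1); P=[]
for v in range(150,388):
    u=np.nonzero(m[v])[0]; u=u[(u>200)&(u<440)]
    if len(u)<2: continue
    w=u[-1]-u[0]+1
    if w<90: continue
    lab=(h[v,u[0]:u[-1],1]<90).mean()>.4
    d=f*.052/w; q=np.array([(u.mean()-c['cx'])/f*d,(v-c['cy'])/f*d,d]); P.append([v,lab,w,*(T[:3,:3].T@(q-T[:3,3])*1000)])
P=np.array(P); L=P[P[:,1]>0]; v0,v1=L[0,0],L[-1,0]
k=np.array([np.polyval(np.polyfit(P[:,0],P[:,j],2),[v0,v1]) for j in (3,4,5)]).T
n,fz=k; e=(fz-n); ct=n+e*39/62.3; pitch=np.arctan2(e[2],np.hypot(*e[:2])); b=ct+6.5*np.array([np.sin(pitch),0,-np.cos(pitch)])
d=b[:2]-C0; print('rows',P[0,0],v0,v1,'len %.1f'%np.linalg.norm(e),'pitch %.1f'%np.degrees(pitch),'yaw %.1f'%np.degrees(np.arctan2(e[1],e[0])),'body centre carrier %.1f %.1f z %.1f'%(np.cos(CY)*d[0]+np.sin(CY)*d[1],-np.sin(CY)*d[0]+np.cos(CY)*d[1],b[2]))
state()
E
python3 red.py
```

```text
rows 180.0 203.0 342.0 len 61.5 pitch 17.9 yaw -4.9 body centre carrier 5.2 -0.7 z 119.2
t56.8 [571.8   7.3 132.1] carrier [-0.6 -0.8] yaw 85.1 F [ 0.3  0.1 -0.5] g 50.3 tilt [0.014 0.019]
```

apply_moves:
  moves:
    - [[0.8,-3,0,0],[0,-1,0,0],[0,0,0,0],[0,0,0,0],[0,0,0,0],[0,0,0,0],[0,0,0,0],[0,0,0,0],[0,0,0,0],[0,0,0,0]]

```text
clock: 57.75
eef_pos: [0.5676, 0.0085, 0.1322]
tool_rot: [0.737, 0.676, 0.011, -0.002]
ft_force: [-0.4, -0.1, -1.6]
grip_width: 0.0497
```

```bash
python3 red.py
```

```text
rows 180.0 203.0 342.0 len 61.2 pitch 18.4 yaw -5.1 body centre carrier 0.5 0.0 z 119.8
t57.8 [567.6   8.5 132.2] carrier [-4.9  0.1] yaw 85.0 F [ 0.  -0.7 -0.8] g 50.1 tilt [0.014 0.019]
```

apply_moves:
  moves:
    - [[0,-0.8,6,0],[0,0,7,0],[0,0,7,0],[0,0,6,0],[0,0,4,0],[0,0,2,0],[0,0,0,0],[0,0,0,0],[0,0,0,0],[0,0,0,0]]

```text
clock: 58.8
eef_pos: [0.5671, 0.0092, 0.0967]
tool_rot: [0.737, 0.676, 0.011, -0.002]
ft_force: [-0.5, 0.9, -0.4]
grip_width: 0.0503
```

```bash
python3 red.py
```

```text
rows 189.0 203.0 342.0 len 60.6 pitch 18.9 yaw -5.2 body centre carrier -0.8 0.4 z 85.3
t58.9 [567.2   9.2  96.8] carrier [-5.4  0.8] yaw 85.1 F [-0.3 -0.1  0.3] g 50.2 tilt [0.013 0.019]
```

apply_moves:
  moves:
    - [[0,0,2,0],[0,0,2,0],[0,0,2,0],[0,0,2,0],[0,0,2,0],[0,0,2,0],[0,0,0,0],[0,0,0,0],[0,0,0,0],[0,0,0,0]]

```text
clock: 59.85
eef_pos: [0.5681, 0.0092, 0.0938]
tool_rot: [0.737, 0.676, 0.014, 0.0]
ft_force: [-0.9, 0.8, 1.6]
grip_width: 0.0505
```

```bash
python3 red.py
```

```text
rows 189.0 203.0 341.0 len 60.2 pitch 18.8 yaw -5.8 body centre carrier -0.2 0.6 z 82.6
t59.9 [568.    9.2  93.8] carrier [-4.5  0.8] yaw 85.1 F [0.  0.8 2.4] g 50.3 tilt [0.02  0.018]
```

apply_moves:
  moves:
    - [[0,0,0,0],[0,0,0,0],[0,0,0,0],[0,0,0,0],[0,0,0,0],[0,0,0,0],[0,0,-10,0],[0,0,-20,0],[0,0,-25,0],[0,0,-25,0]]
  hand: 1

```text
clock: 60.9
eef_pos: [0.5635, 0.0077, 0.1724]
tool_rot: [0.737, 0.676, 0.01, -0.003]
ft_force: [0.3, 0.2, -0.1]
grip_width: 0.0852
```

apply_moves:
  moves:
    - [[0,0,-20,0],[0,0,-10,0],[0,0,0,0],[0,0,0,0],[0,0,0,0],[0,0,0,0],[0,0,0,0],[0,0,0,0],[0,0,0,0],[0,0,0,0]]

```text
clock: 61.9
eef_pos: [0.5631, 0.0071, 0.2051]
tool_rot: [0.737, 0.676, 0.01, -0.003]
ft_force: [-0.3, 0.3, -0.1]
grip_width: 0.0853
```

```bash
python3 - <<'E'
from h import *
from st import state,W
state(W(0,0,200),85.1)
c=snap('scene'); w=snap('wrist'); 
a=cv2.resize(c['color'][190:290,310:400,::-1],(405,450),interpolation=cv2.INTER_CUBIC)
b=cv2.resize(w['color'][40:340,200:440,::-1],(390,488))
o=np.zeros((500,800,3),np.uint8); o[:450,:405]=a; o[:488,408:798]=b; cv2.imwrite('pics/m3.png',o)
E
```

```text
t61.9 [563.1   7.1 205.1] carrier [-9.3 -1.7] yaw 85.1 F [-0.3  0.3 -0.1] g 85.3 tilt [0.011 0.018]
 turn -0.0 then tool xyz [1.7 9.3 5.1] (if yaw kept:  [1.6 9.2 5.2] )
```

View pics/m3.png

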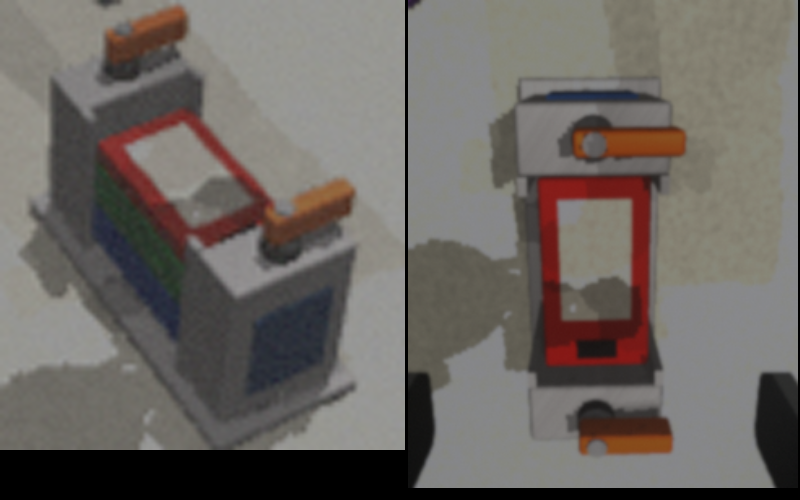

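apply_moves:
  moves:
    - [[0,0,0,-7.3],[0,0,0,-7.2],[36,10,0,0],[36,10,0,0],[36,10,0,0],[36,10,0,0],[36,10,0,0],[36,10,0,0],[36,10,0,0],[20,5,0,0]]

```text
clock: 63.0
eef_pos: [0.5924, 0.2942, 0.2117]
tool_rot: [0.645, 0.764, 0.012, -0.0]
ft_force: [1.1, -0.5, 0.1]
grip_width: 0.0856
```

```bash
python3 look.py w10; python3 - <<'E'
from st import *
state((609,325,30),99.6)
E
```

```text
63.05 [592.2 297.  211.4] yawx 99.82 tilt [0.015 0.02 ] [-0.2  1.6  0.5] 0.0853
t63.0 [592.2 297.  211.4] carrier [ -5.1 289.6] yaw 99.8 F [-0.2  1.6  0.5] g 85.3 tilt [0.015 0.02 ]
 turn 0.2 then tool xyz [ 24.8  21.2 181.4] (if yaw kept:  [ 21.6  18.  182.2] )
```

View pics/w10.png

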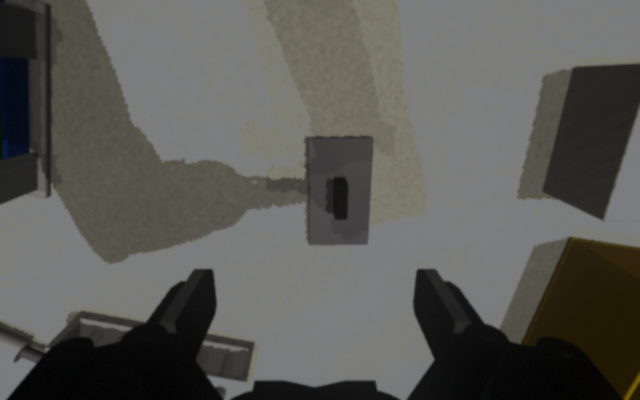

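```bash
python3 - <<'E'
from st import *
c=np.load('wrist.npy',allow_pickle=True).item()
q=np.array([pt(c,u,v,.011)[:2]*1000 for u,v in [(307,137),(373,137),(369.5,243),(307,244)]]); print(q.round(1),q.mean(0))
a=q[3]-q[0];b=q[2]-q[1]; print(np.degrees(np.arctan2(a[1],a[0])),np.degrees(np.arctan2(b[1],b[0])),np.linalg.norm(a),np.linalg.norm(b))
for u,v,z in [(334,179,.035),(347,179,.035),(347,219,.035),(334,218,.035)]: print((pt(c,u,v,z)*1000).round(1))
ce=q.mean(0); state((ce[0],ce[1],60),99.5)
E
```

```text
[[560.1 284.7]
 [549.9 345.6]
 [657.6 366.4]
 [669.1 302.4]] [609.19296769 324.74635676]
9.193124762506613 10.928766491743493 110.48742257682049 109.70645562882976
[589.5 314.2  35. ]
[587.6 325.8  35. ]
[625.8 333.5  35. ]
[626.7 321.2  35. ]
t63.0 [592.2 297.  211.4] carrier [ -5.1 289.6] yaw 99.8 F [-0.2  1.6  0.5] g 85.3 tilt [0.015 0.02 ]
 turn 0.3 then tool xyz [ 24.6  21.3 151.4] (if yaw kept:  [ 21.9  18.7 152.2] )
```

apply_moves:
  moves:
    - [[11,9,10,0],[10,9,20,0],[0,0,30,0],[0,0,30,0],[0,0,30,0],[0,0,18,0],[0,0,5,0],[0,0,0,0],[0,0,0,0],[0,0,0,0]]

```text
clock: 64.05
eef_pos: [0.6115, 0.3282, 0.0677]
tool_rot: [0.642, 0.766, 0.016, 0.001]
ft_force: [0.0, 0.0, -0.5]
grip_width: 0.0857
```

```bash
python3 - <<'E'
from st import *
state((608.5,324.5,30),100)
c=snap('wrist','w11.png'); h=cv2.cvtColor(c['color'],cv2.COLOR_RGB2HSV).astype(int)
g=(h[...,2]>75)&(h[...,2]<130)&(h[...,1]<40)
E
```

```text
t64.0 [611.5 328.2  67.7] carrier [ 11.5 322.4] yaw 100.1 F [ 0.   0.  -0.5] g 85.7 tilt [0.022 0.023]
 turn 0.1 then tool xyz [-3.1 -3.6 37.7] (if yaw kept:  [-3.9 -4.5 37.5] )
```

apply_moves:
  moves:
    - [[-4,-4,8,0],[0,0,10,0],[0,0,8,0],[0,0,5,0],[0,0,2,0],[0,0,0,0],[0,0,0,0],[0,0,0,0],[0,0,0,0],[0,0,0,0]]

```text
clock: 65.1
eef_pos: [0.6105, 0.3249, 0.0347]
tool_rot: [0.642, 0.766, 0.018, 0.002]
ft_force: [0.4, -0.5, -0.0]
grip_width: 0.0855
```

```bash
python3 - <<'E'
from st import *
state((608.5,324.5,31),100)
E
```

```text
t65.1 [610.5 324.9  34.7] carrier [ 10.8 319. ] yaw 100.1 F [ 0.4 -0.5 -0. ] g 85.5 tilt [0.027 0.026]
 turn 0.1 then tool xyz [-0.  -2.1  3.7] (if yaw kept:  [-0.1 -2.2  3.7] )
```

apply_moves:
  moves:
    - [[0,-2,3.5,0],[0,0,0,0],[0,0,0,0],[0,0,0,0],[0,0,0,0],[0,0,0,0],[0,0,0,0],[0,0,0,0],[0,0,0,0],[0,0,0,0]]

```text
clock: 66.1
eef_pos: [0.6088, 0.3248, 0.0315]
tool_rot: [0.642, 0.766, 0.019, 0.002]
ft_force: [0.1, -0.2, 0.6]
grip_width: 0.0852
```

apply_moves:
  moves:
    - [[0,0,0,0],[0,0,0,0],[0,0,0,0],[0,0,0,0],[0,0,0,0],[0,0,0,0],[0,0,0,0],[0,0,0,0],[0,0,0,0],[0,0,0,0]]
  hand: -1

```text
clock: 67.1
eef_pos: [0.609, 0.3247, 0.0319]
tool_rot: [0.642, 0.766, 0.019, 0.003]
ft_force: [-0.7, 0.2, 1.2]
grip_width: 0.0108
```

```bash
python3 - <<'E'
from st import *
state((608.5,324.5,31),100)
E
```

```text
t67.1 [609.  324.7  31.9] carrier [  9.3 318.7] yaw 100.1 F [-0.7  0.2  1.2] g 10.8 tilt [0.028 0.026]
 turn 0.1 then tool xyz [-0.1 -0.5  0.9] (if yaw kept:  [-0.2 -0.6  0.9] )
```

apply_moves:
  moves:
    - [[0,0,-10,0],[0,0,-18,0],[0,0,-20,0],[0,0,-20,0],[0,0,-20,0],[0,0,-20,0],[0,0,-20,0],[0,0,-15,0],[0,0,-5,0],[0,0,0,0]]

```text
clock: 68.1
eef_pos: [0.6014, 0.3192, 0.184]
tool_rot: [0.642, 0.766, 0.014, 0.0]
ft_force: [0.4, -0.3, -1.5]
grip_width: 0.0107
```

```bash
python3 - <<'E'
from st import *
state(W(0,0,180),85.1)
E
```

```text
t68.1 [601.4 319.2 184. ] carrier [  2.2 312.6] yaw 100.1 F [ 0.4 -0.3 -1.5] g 10.7 tilt [0.018 0.022]
 turn 15.0 then tool xyz [-312.6   -2.2    4. ] (if yaw kept:  [-301.4  -82.8   -3.3] )
```

apply_moves:
  moves:
    - [[0,0,-3,7.5],[0,0,-3,7.5],[-30,0,-2,0],[-40,0,-1,0],[-42,0,-1,0],[-42,0,-1,0],[-42,0,0,0],[-42,0,0,0],[-35,0,0,0],[-20,0,0,0]]

```text
clock: 69.1
eef_pos: [0.5662, 0.0203, 0.1756]
tool_rot: [0.738, 0.675, 0.006, -0.007]
ft_force: [0.2, 0.1, -1.6]
grip_width: 0.0104
```

apply_moves:
  moves:
    - [[-5,0,0,0],[0,0,0,0],[0,0,0,0],[0,0,0,0],[0,0,0,0],[0,0,0,0],[0,0,0,0],[0,0,0,0],[0,0,0,0],[0,0,0,0]]

```text
clock: 70.1
eef_pos: [0.5643, 0.0179, 0.1727]
tool_rot: [0.737, 0.676, 0.005, -0.009]
ft_force: [0.0, 0.7, -1.7]
grip_width: 0.0108
```

```bash
python3 - <<'E'
from st import *
state(W(0.5,0,150),85.1)
E
```

```text
t70.1 [564.3  17.9 172.7] carrier [-9.   9.2] yaw 85.1 F [ 0.   0.7 -1.7] g 10.8 tilt [-0.005  0.019]
 turn -0.0 then tool xyz [-9.2  9.5 22.7] (if yaw kept:  [-9.6  9.6 22.5] )
```

apply_moves:
  moves:
    - [[-6,6,5,0],[-3,3,3,0],[0,0,0,0],[0,0,0,0],[0,0,0,0],[0,0,0,0],[0,0,0,0],[0,0,0,0],[0,0,0,0],[0,0,0,0]]

```text
clock: 71.1
eef_pos: [0.5732, 0.007, 0.1637]
tool_rot: [0.737, 0.676, 0.005, -0.009]
ft_force: [0.4, 0.1, -1.5]
grip_width: 0.0104
```

```bash
python3 - <<'E'
from st import *
state(W(0.5,0,150),85.1)
c=snap('wrist'); np.save('wrist.npy',c,allow_pickle=True)
cv2.imwrite('pics/w12.png',cv2.resize(c['color'][80:380,160:480,::-1],None,fx=2,fy=2,interpolation=cv2.INTER_CUBIC))
E
```

```text
t71.1 [573.2   7.  163.7] carrier [ 0.8 -0.9] yaw 85.0 F [ 0.4  0.1 -1.5] g 10.4 tilt [-0.005  0.019]
 turn -0.1 then tool xyz [ 0.9 -0.3 13.7] (if yaw kept:  [ 0.7 -0.2 13.7] )
```

View pics/w12.png

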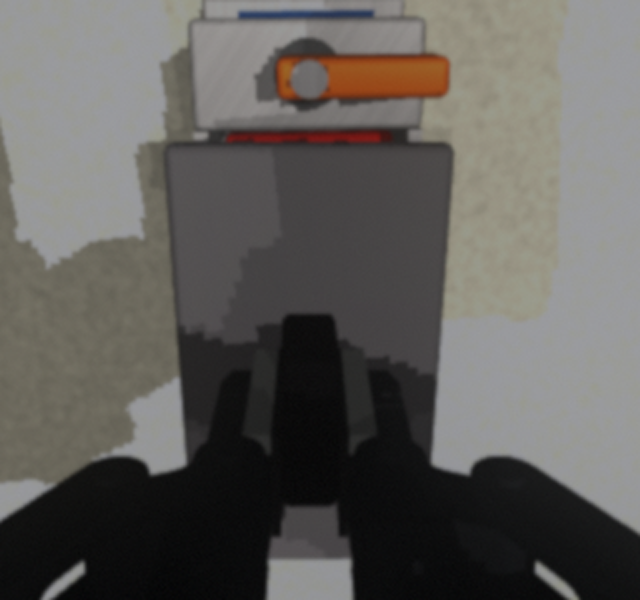

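```bash
python3 - <<'E'
from st import *
c=np.load('wrist.npy',allow_pickle=True).item()
def car(p):
    d=p[:2]*1000-C0; k,s=np.cos(CY),np.sin(CY); return np.round([k*d[0]+s*d[1],-s*d[0]+k*d[1]],1)
for u,v,z in [(167,150,.1428),(453,150,.1428),(167,145,.137),(453,145,.137),(282,557,.1428),(338,557,.1428),(187,460,.1428),(433,460,.1428),(310,78,.12),(195,128,.096),(420,128,.096)]:
    print(u,v,car(pt(c,u/2+160,v/2+80,z)))
E
```

```text
167 150 [-53.3 -30.8]
453 150 [-53.   30.4]
167 145 [-53.4 -31.8]
453 145 [-53.   31.7]
282 557 [54.1 -7.9]
338 557 [54.4  6.8]
187 460 [ 24.  -30.9]
433 460 [25.  30.3]
310 78 [-66.4   0.2]
195 128 [-51.  -31.4]
420 128 [-50.6  31.4]
```

apply_moves:
  moves:
    - [[0.2,-0.8,6,0],[0,0,7,0],[0,0,7,0],[0,0,6,0],[0,0,4,0],[0,0,1,0],[0,0,0,0],[0,0,0,0],[0,0,0,0],[0,0,0,0]]

```text
clock: 72.15
eef_pos: [0.5719, 0.008, 0.1293]
tool_rot: [0.737, 0.676, 0.004, -0.009]
ft_force: [-0.3, -0.5, -1.5]
grip_width: 0.0108
```

```bash
python3 - <<'E'
from st import *
state(W(0,-0.7,123),85.1)
E
```

```text
t72.2 [571.9   8.  129.3] carrier [-0.6 -0. ] yaw 85.0 F [-0.3 -0.5 -1.5] g 10.8 tilt [-0.006  0.019]
 turn -0.1 then tool xyz [-0.7  0.6  6.3] (if yaw kept:  [-0.8  0.6  6.3] )
```

apply_moves:
  moves:
    - [[-0.6,0.2,1.5,0],[0,0,1.5,0],[0,0,1.5,0],[0,0,1.5,0],[0,0,1,0],[0,0,1,0],[0,0,0,0],[0,0,0,0],[0,0,0,0],[0,0,0,0]]

```text
clock: 73.15
eef_pos: [0.5727, 0.0076, 0.1246]
tool_rot: [0.737, 0.676, 0.006, -0.008]
ft_force: [-0.9, 0.4, 2.1]
grip_width: 0.0107
```

```bash
python3 - <<'E'
from st import *
state(W(0,-0.5,123),85.1)
E
```

```text
t73.2 [572.7   7.6 124.6] carrier [ 0.2 -0.4] yaw 85.0 F [-0.9  0.4  2.1] g 10.7 tilt [-0.002  0.019]
 turn -0.1 then tool xyz [-0.1 -0.2  1.6] (if yaw kept:  [-0.1 -0.2  1.6] )
```

apply_moves:
  moves:
    - [[0,0,0,0],[0,0,0,0],[0,0,0,0],[0,0,0,0],[0,0,0,0],[0,0,0,0],[0,0,-10,0],[0,0,-20,0],[0,0,-20,0],[0,0,-20,0]]
  hand: 1

```text
clock: 74.15
eef_pos: [0.5712, 0.0062, 0.1949]
tool_rot: [0.737, 0.676, 0.003, -0.01]
ft_force: [0.5, 0.4, 0.4]
grip_width: 0.0855
```

apply_moves:
  moves:
    - [[0,0,-15,0],[0,-5,0,0],[0,0,0,0],[0,0,0,0],[0,0,0,0],[0,0,0,0],[0,0,0,0],[0,0,0,0],[0,0,0,0],[0,0,0,0]]
  hand: -1

```text
clock: 75.15
eef_pos: [0.5661, 0.0064, 0.2121]
tool_rot: [0.737, 0.676, 0.004, -0.009]
ft_force: [0.6, -1.0, -0.6]
grip_width: 0.0
```

```bash
python3 - <<'E'
from st import *
state(W(0,25,123),85.1)
c=snap('scene'); w=snap('wrist'); np.save('wrist.npy',w,allow_pickle=True); np.save('scene.npy',c,allow_pickle=True)
a=cv2.resize(c['color'][190:290,310:400,::-1],(405,450),interpolation=cv2.INTER_CUBIC)
b=cv2.resize(w['color'][70:310,200:392,::-1],(392,490),interpolation=cv2.INTER_CUBIC)
o=np.zeros((500,800,3),np.uint8); o[:450,:405]=a; o[:490,408:800]=b; cv2.imwrite('pics/m4.png',o)
E
```

```text
t75.2 [566.1   6.4 212.1] carrier [-6.2 -2.1] yaw 85.0 F [ 0.6 -1.  -0.6] g 0.0 tilt [-0.006  0.019]
 turn -0.1 then tool xyz [27.1  6.2 89.1] (if yaw kept:  [25.5  6.9 89.5] )
```

View pics/m4.png

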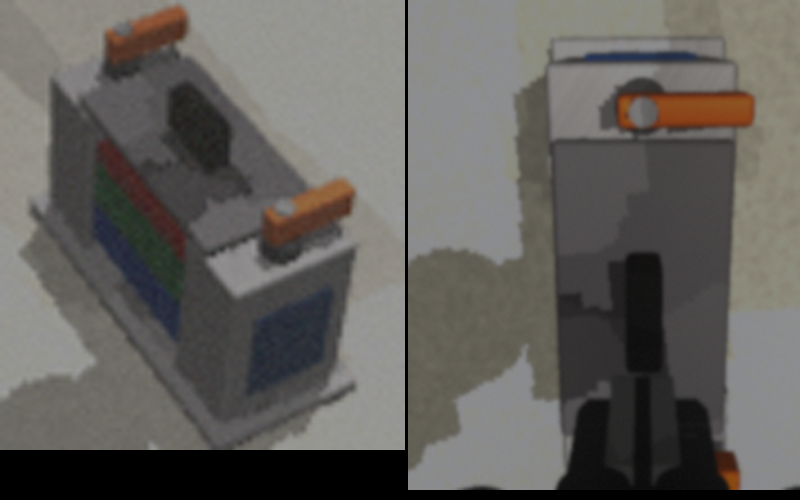

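apply_moves:
  moves:
    - [[13,-27,0,0],[13,-28,0,0],[11,-27,0,0],[0,0,0,0],[0,0,0,0],[0,0,0,0],[0,0,0,0],[0,0,0,0],[0,0,0,0],[0,0,0,0]]

```text
clock: 76.25
eef_pos: [0.4892, 0.05, 0.2132]
tool_rot: [0.738, 0.674, 0.006, -0.008]
ft_force: [0.6, -0.5, -0.1]
grip_width: 0.0001
```

```bash
python3 - <<'E'
from st import *
state(W(-90,36,123),85.1)
E
```

```text
t76.2 [489.2  50.  213.2] carrier [-86.5  34.7] yaw 84.8 F [ 0.6 -0.5 -0.1] g 0.1 tilt [-0.002  0.019]
 turn -0.3 then tool xyz [ 1.3 -3.5 90.2] (if yaw kept:  [-0.4 -3.1 90.2] )
```

apply_moves:
  moves:
    - [[0,-4,10,0],[0,0,20,0],[0,0,25,0],[0,0,18,0],[0,0,8,0],[0,0,2,0],[0,0,0,0],[0,0,0,0],[0,0,0,0],[0,0,0,0]]

```text
clock: 77.25
eef_pos: [0.485, 0.0518, 0.1269]
tool_rot: [0.739, 0.674, 0.007, -0.007]
ft_force: [-0.0, -0.3, 0.2]
grip_width: -0.0
```

```bash
python3 - <<'E'
from st import *
state(W(-42,36,123),85.1)
E
```

```text
t77.2 [485.   51.8 126.9] carrier [-90.9  36.1] yaw 84.8 F [-0.  -0.3  0.2] g -0.0 tilt [0.    0.019]
 turn -0.3 then tool xyz [-0.1 48.9  3.9] (if yaw kept:  [ 0.1 48.9  3.8] )
```

apply_moves:
  moves:
    - [[0,3,3,0],[-1,7,0,0],[0,7,0,0],[0,7,0,0],[-1,7,0,0],[0,7,0,0],[0,6,0,0],[0,5,0,0],[0,0,0,0],[0,0,0,0]]

```text
clock: 78.25
eef_pos: [0.5387, 0.0451, 0.1238]
tool_rot: [0.739, 0.674, 0.007, -0.007]
ft_force: [-0.4, 0.5, 0.9]
grip_width: 0.0002
```

```bash
cat > ob.py <<'E'
from seg import *
from st import *
state(W(-42,18.5,123),85.1)
for n in ('top','wrist'):
  c=snap(n)
  for r in rect(c,masks(c)['orange'],.12,15):
    p=np.array(r[:2])-C0; k,s=np.cos(CY),np.sin(CY); x,y=k*p[0]+s*p[1],-s*p[0]+k*p[1]
    if abs(x)<120 and abs(y)<70: print(n,'car %.1f %.1f'%(x,y),r[2:4],'angle rel carrier x %.1f'%(r[4]+4.9))
E
python3 ob.py
```

```text
t78.2 [538.7  45.1 123.8] carrier [-36.8  34.1] yaw 84.8 F [-0.4  0.5  0.9] g 0.2 tilt [0.001 0.02 ]
 turn -0.3 then tool xyz [-15.6  -5.2   0.8] (if yaw kept:  [-15.6  -5.1   0.5] )
wrist car -57.3 7.1 (43, 14) angle rel carrier x 29.2
```

apply_moves:
  moves:
    - [[-3,-3,0,0],[-4,0,0,0],[-4,0,0,0],[-3,0,0,0],[-2,0,0,0],[-1,0,0,0],[0,0,0,0],[0,0,0,0],[0,0,0,0],[0,0,0,0]]

```text
clock: 79.35
eef_pos: [0.5363, 0.0295, 0.1253]
tool_rot: [0.738, 0.675, 0.012, -0.007]
ft_force: [1.6, 2.3, 0.4]
grip_width: -0.0
```

```bash
python3 ob.py
```

```text
t79.3 [536.3  29.5 125.3] carrier [-37.9  18.3] yaw 84.9 F [1.6 2.3 0.4] g -0.0 tilt [0.008 0.026]
 turn -0.2 then tool xyz [ 0.2 -4.1  2.3] (if yaw kept:  [ 0.1 -4.1  2.3] )
wrist car -55.7 0.2 (45, 11) angle rel carrier x 0.4
```

apply_moves:
  moves:
    - [[-2,0,0,0],[-2,0,0,0],[8,0,0,0],[10,0,0,0],[0,0,-30,0],[0,0,-30,0],[0,30,0,0],[0,35,0,0],[0,35,0,0],[0,25,0,0]]

```text
clock: 80.45
eef_pos: [0.6571, 0.0335, 0.1862]
tool_rot: [0.737, 0.676, 0.005, -0.009]
ft_force: [0.2, -0.3, 0.1]
grip_width: 0.0001
```

```bash
python3 ob.py; python3 -c "
from st import *
state(W(91,37,123),85.1)"
```

```text
t80.5 [657.1  33.5 186.2] carrier [82.1 32.6] yaw 85.0 F [ 0.2 -0.3  0.1] g 0.1 tilt [-0.005  0.021]
 turn -0.1 then tool xyz [ -14.1 -124.1   63.2] (if yaw kept:  [ -15.6 -123.7   63.7] )
wrist car 63.6 13.5 (41, 13) angle rel carrier x 89.5
wrist car -33.7 1.1 (11, 7) angle rel carrier x 90.1
t80.5 [657.9  33.3 184.8] carrier [82.9 32.5] yaw 85.0 F [-0.4 -0.1 -1. ] g 0.2 tilt [-0.005  0.021]
 turn -0.1 then tool xyz [ 4.5  8.1 61.8] (if yaw kept:  [ 3.2  8.5 61.8] )
```

apply_moves:
  moves:
    - [[3,8,0,0],[0,0,15,0],[0,0,20,0],[0,0,15,0],[0,0,6,0],[0,0,2,0],[0,0,0,0],[0,0,0,0],[0,0,0,0],[0,0,0,0]]

```text
clock: 81.55
eef_pos: [0.661, 0.037, 0.1256]
tool_rot: [0.737, 0.675, -0.0, -0.009]
ft_force: [0.9, 0.1, -0.5]
grip_width: -0.0002
```

```bash
python3 -c "
from st import *
state(W(40,36,123),85.1)"
```

```text
t81.5 [661.   37.  125.6] carrier [85.7 36.5] yaw 85.0 F [ 0.9  0.1 -0.5] g -0.2 tilt [-0.013  0.013]
 turn -0.1 then tool xyz [ -0.5 -45.7   2.6] (if yaw kept:  [ -0.6 -45.7   3.2] )
```

apply_moves:
  moves:
    - [[0,-4,2,0],[0,-7,0,0],[0,-7,0,0],[0,-7,0,0],[0,-7,0,0],[0,-6,0,0],[0,-4,0,0],[0,-2,0,0],[0,0,0,0],[0,0,0,0]]

```text
clock: 82.55
eef_pos: [0.6142, 0.0416, 0.1261]
tool_rot: [0.737, 0.676, 0.002, -0.008]
ft_force: [0.5, 0.7, -0.2]
grip_width: 0.0001
```

```bash
python3 -c "
from st import *
state(W(40,18.5,123),85.1)"
```

```text
t82.5 [614.2  41.6 126.1] carrier [38.7 37. ] yaw 85.0 F [ 0.5  0.7 -0.2] g 0.1 tilt [-0.008  0.014]
 turn -0.1 then tool xyz [-18.5   1.3   3.1] (if yaw kept:  [-18.6   1.4   2.9] )
```

apply_moves:
  moves:
    - [[-3,1,2,0],[-4,0,0,0],[-4,0,0,0],[-4,0,0,0],[-3,0,0,0],[-2,0,0,0],[-2,0,0,0],[-2,0,0,0],[0,0,0,0],[0,0,0,0]]

```text
clock: 83.55
eef_pos: [0.6114, 0.0238, 0.1226]
tool_rot: [0.736, 0.677, 0.006, -0.016]
ft_force: [-2.0, 3.3, -0.3]
grip_width: -0.0004
```

```bash
python3 -c "
from st import *
state(W(40,18.5,123),85.1)"
```

```text
t83.5 [611.4  23.8 122.6] carrier [37.4 19. ] yaw 85.3 F [-2.   3.3 -0.3] g -0.4 tilt [-0.013  0.032]
 turn 0.2 then tool xyz [-0.5  2.6 -0.4] (if yaw kept:  [-0.5  2.6 -0.5] )
```

apply_moves:
  moves:
    - [[-2,0,0,0],[-2,0,0,0],[10,0,0,0],[12,0,0,0],[0,0,-30,0],[0,0,-40,0],[0,-25,-30,0],[-5,-25,0,0],[-10,-20,0,0],[0,0,0,0]]

```text
clock: 84.55
eef_pos: [0.545, 0.031, 0.2274]
tool_rot: [0.735, 0.677, 0.007, -0.012]
ft_force: [1.2, 0.6, 0.7]
grip_width: -0.0001
```

```bash
cp ob.py ob2.py; python3 ob2.py
```

```text
t84.5 [545.   31.  227.4] carrier [-29.4  20.6] yaw 85.3 F [1.2 0.6 0.7] g -0.1 tilt [-0.007  0.028]
 turn 0.2 then tool xyz [ -2.1 -12.6 104.4] (if yaw kept:  [ -4.9 -11.7 104.4] )
wrist car 33.8 -2.1 (18, 4) angle rel carrier x -1.8
wrist car -54.7 0.3 (43, 11) angle rel carrier x 0.1
```

apply_moves:
  moves:
    - [[10,-35,-10,0],[10,-35,-10,0],[10,-25,0,0],[0,0,0,0],[0,0,0,0],[0,0,0,0],[0,0,0,0],[0,0,0,0],[0,0,0,0],[0,0,0,0]]

```text
clock: 85.65
eef_pos: [0.4618, 0.07, 0.2444]
tool_rot: [0.736, 0.677, 0.006, -0.012]
ft_force: [-1.1, 0.1, -0.2]
grip_width: -0.0001
```

```bash
python3 ob2.py; python3 - <<'E'
from seg import *
c=snap('scene','end.png'); T=np.load('scene.npy',allow_pickle=True).item()
# lid grip: dark pixels near its expected top in the scene camera, and change at bystanders
from st import W
print('grip top predicted px',px(c,W(0,0,126)/1000).round(1),'bar tips near/far predicted',px(c,W(-32,0,120)/1000).round(1),px(c,W(32,0,120)/1000).round(1))
h=cv2.cvtColor(c['color'],cv2.COLOR_RGB2HSV); ys,xs=np.nonzero(masks(c)['orange'][180:290,310:400]); 
n,l,s,ce=cv2.connectedComponentsWithStats(masks(c)['orange'][180:290,310:400].astype(np.uint8)); print(s,ce)
i0=cv2.imread('pics/scene0.png')[:,:,::-1].astype(int); d=abs(c['color'].astype(int)-i0).sum(2)
print('tip box diff',d[270:325,140:200].mean(),'jar diff',d[275:320,255:295].mean())
E
```

```text
t85.7 [461.8  70.  244.4] carrier [-115.6   52.3] yaw 85.2 F [-1.1  0.1 -0.2] g -0.1 tilt [-0.006  0.026]
 turn 0.1 then tool xyz [-33.8  73.6 121.4] (if yaw kept:  [-36.9  74.6 119.9] )
top car -53.6 -1.6 (38, 8) angle rel carrier x 3.6
top car 45.8 -1.1 (30, 8) angle rel carrier x 3.6
wrist car -56.8 1.2 (47, 12) angle rel carrier x -0.2
grip top predicted px [354.  212.8] bar tips near/far predicted [345.5 205.6] [362.6 224.9]
[[   0    0   90  110 9754]
 [  26   18   11   13   59]
 [  52   46   10   12   68]
 [  61   58    5    6   19]] [[44.45909371 54.69704737]
 [31.42372881 23.57627119]
 [56.45588235 51.42647059]
 [63.31578947 60.36842105]]
tip box diff 12.57939393939394 jar diff 33.82333333333333
```

```bash
python3 - <<'E'
from h import *
a=cv2.imread('pics/scene0.png'); b=cv2.imread('pics/end.png')
for n,(x,y,w,h) in dict(jar=(257,278,35,38),tip=(143,272,56,52)).items():
    r=cv2.matchTemplate(b[y-15:y+h+15,x-15:x+w+15],a[y:y+h,x:x+w],cv2.TM_CCOEFF_NORMED); _,m,_,l=cv2.minMaxLoc(r); print(n,'score %.2f shift'%m,l[0]-15,l[1]-15)
print(workorder.job_done())
E
```

```text
jar score 0.90 shift 0 0
tip score 1.00 shift 0 0
the job is handed in; nothing more can be done
None
```

The carrier is packed, lidded and locked, and I handed the job in at about 86 s of the 210 s allowed. I swung both turnbuttons clear and laid in the cold block, then both green cassettes that were on the bench, then the red one. After that I seated the lid and turned both buttons inward.

- **Red cassette:** It had been knocked a few centimetres on the bench, so I found it again before picking it up. Its far end then caught on the carrier rim going in and tipped it about 18° in the grip. I shifted it, lowered its near end onto the stack and let it drop flat. The picture afterwards shows it lying flat.
- **Stack and lid:** The last picture I viewed shows the layers parallel and the lid plate flat on the rim. Both button bars passed over it, and their clearance is 2 mm.
- **Near button:** The wrist camera put it within 0.5° of fully inward.
- **Far button:** I confirmed this one less directly. I pushed it until it stopped, at about 3 N. The top camera gave the same 3.6° offset for both bars, so I took that offset as camera error. The wrist camera saw only part of the far bar.
- **Bystanders:** The tip box and jar have not shifted in the scene image. The jar's match score was 0.90, which I put down to changed shadow.

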